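# Close a circuit-board test fixture

### The arm

A 6-joint arm with a two-finger parallel gripper is mounted at the origin on the work surface. World frame = base frame: x ahead of the robot, y to its left, z up, the work surface at z = 0. Lengths are in m, angles in rad, forces in N, time in s.
With the tool pointing down it reaches from about 0.225 to 0.875 m from the base axis. Payload 3.4 kg.
Tool frame: the origin (TCP) lies on the mounting face of the last link; the fingertips stand 173 mm ahead of it and the grasp point (between the pads) lies 155 mm ahead of it; y points along the fingers, x is the direction in which the jaws open and shut, and the axes are right-handed (so a half turn about y gives the same grasp; the last joint's range is limited). The gripper opens to 85 mm and grips with 20 to 120 N. Pads are 22 mm wide; open, the fingers measure 114 mm over their backs; the gripper's body (76 mm by 85 mm) begins 54 mm behind the grasp point. The pads swing forward as they close: fully open they stand 13 mm farther back than shut.
Start: joints at [-1.405, 0.276, 1.505, -0, 1.361, -0.121], TCP at [0.163, -0.552, 0.405] pointing down, gripper open.
Joint ranges: [-2.89, 2.89], [-0.75, 2.08], [0.22, 2.7], [-1.18, 4.32], [0.11, 2.71], [-2.7, 2.7]. Speed limits (rad/s): [2.57, 2.57, 3.14, 3.14, 3.14, 3.14].

### API

Orientations are given as a unit quaternion [w, x, y, z].
In Python, from rig import manip, vision, ticket gives the robot as it stands.
- The arm moves only by the tool arm_command, never from a script. Its argument "increments" is one flat list of numbers, 7 for each row, row after row: the turn, a rotation vector about the tool's x, y, z in rad, then the shift along the tool's x, y, z in cm, then the closure, from 0 (fully open) to 1 (shut). In form: [wx, wy, wz, tx, ty, tz, hand, wx, wy, wz, tx, ty, tz, hand, ...]. A call has 1 to 8 rows; each row shifts and turns the commanded pose from where the row before left it, along the tool's axes as they then stand; what a row does not reach is not made up. A row lasts 1/8 s, in which the tool goes at most 62.5 mm and 10.7 degrees, less where a joint would pass 70% of its speed; a pose out of reach is approached as far as the arm can. A call is refused whole if a number of a shift passes 6.25 or a number of a turn 0.188, either way. A call with a gripper value outside its range is refused whole. The fingers move at their own pace and stop on an object; "grip_force" is the grip in N (left out, the last holds). Time passes only in rows, so rows that do not move let the fingers close. It gives the time, the measured TCP pose, the force and the opening at its end, in the units of the state.
- manip.get_state(): the state, without advancing time (a new reading comes with each control period).
- vision.get_image(name): name is "side" or "top"; returns the picture (384x512x3 uint8, red, green, blue); there is no depth.
- vision.camera_params(name): a dict with "vfov" (degrees; the focal length in pixels is half the picture's height over the tangent of half this angle, whatever the lens; pixels are square), "cx", "cy" (the principal point, pixels), "R" (3x3) and "t" (3): a world point X has camera coordinates R X + t. Camera axes: x right, y down, z forward; pixel columns grow to the right and rows downward; lengths in m; the calibration is good to about 2 mm. A picture is of the moment at which its call begins. camera_params takes no time and is no camera call.
- ticket.sign_off(): hands the job in, once; it reports no verdict.
The state is a dict: "clock": time; "qpos": joint angles; "qd": joint speeds; "effort": joint torques, N m; "position": TCP position; "ee_rot": TCP orientation; "contact_force": force on the tool from outside, world axes, zero at the start; "moment": the same for the moment, N m; "width": finger opening in m.
Only numpy, scipy, OpenCV 4.12 (cv2) and the standard library are available. Lean on these libraries where they do the work, as an engineer would, in place of code of your own. Each camera call takes 0.05 s, during which the arm holds its last target.

### The job

Close the test fixture over its circuit board. First push the board fully home against the back stop of the nest; then lower the cover plate level onto the two guide pins, large hole over thick pin, so that it rests on the raised lift frame, and let go; finally press the cover straight down until it sits on the pin collars. Leave the bottle, mug, screwdriver and meter where they are.

Things in the scene. Friction and masses are not known exactly. Their poses are not given: they have to be found in the camera images.
- fixture: Fixed black block 150 (x) by 210 (y) by 30 mm high. Origin: centre of underside; +x points away from the robot to the nest's back stop, y runs along the pin line. On its top (z = 30 mm) the board slides along x between rails 14 mm high. Guide pins: y = +78 mm (16 mm diameter) and y = -78 mm (12 mm), tips at z = 110 mm, top 10 mm tapered; collars (26 mm diameter) with tops at z = 60 mm.
- big_pin (a point): Axis of the thick guide pin at the level of its collar top (fixture z = 60 mm, 50 mm below the pin's tip); axes as the fixture's.
- small_pin (a point): Axis of the thin guide pin at the level of its collar top (fixture z = 60 mm, 50 mm below the pin's tip); axes as the fixture's.
- lift (a joint): Lift frame: two aluminium bars (90 mm along x, at fixture y = +/-54.5 mm) moving together. 0 = raised, bar tops at fixture z = 78 mm; positive = metres pressed down (starts 0 to 0.003). Stiff, no spring: stays where left, carries the cover's weight, yields to 5 to 9 N of extra push. At 0.018 the cover on it meets the pin collars.
- board_mid (a point): Loose green circuit board, 100 (x) by 80 (y) by 4 mm, 24 mm high with its components, about 0.15 kg. Point: its centre, 12 mm above its underside. It lies in the nest, axes parallel to the fixture's, drawn out 28 to 50 mm towards the fixture's -x; home against the back stop the point is at fixture x = 0, z = 42 mm.
- board_push (a point): Middle of the front (-x) face of the board's upright black connector block, which stands along the board's front edge: 64 mm wide (y), 14 mm thick (x), from the board's underside 4 to 24 mm up; the point is 14 mm above the underside and 50 mm from the board's centre. Push here towards the fixture's +x.
- cover_handle (a point): Centre of the handle bar (86 mm along y, 16 mm wide in x, 14 mm high) of the cover: an aluminium plate 100 (x) by 196 (y) by 12 mm with two windows and two guide holes, 0.4 to 0.65 kg, flat on the bench at any yaw. The bar's centre is above the plate's centre and centre of mass, 58 mm above its underside, with 39 mm free beneath the bar. z up; y points to the large hole.
- cover_big_hole (a point): Centre of the cover's large guide hole (18 mm diameter, goes on the thick pin) at the plate's underside, 78 mm along the cover's +y from its centre.
- cover_small_hole (a point): Centre of the cover's small guide hole (14 mm diameter, goes on the thin pin) at the plate's underside, 78 mm along the cover's -y from its centre.
- cleaner_mid (a point): White plastic bottle, 52 mm diameter, 150 mm high, standing between fixture and cover; the point is on its axis, half-way up. Leave it.
- mug_rim (a point): White mug, 80 mm diameter, 95 mm high, beyond the work; the point is the centre of its rim. Leave it.
- driver_tip (a point): Screwdriver 190 mm long lying on the bench in front of the robot, about along x; handle towards the robot; the point is its blade tip. Leave it.
- meter: Grey hand-held meter, 150 by 75 by 40 mm, lying beyond the work; origin: centre of its underside. Leave it.

How it is judged:
By the outcome, as a careful person would: the job done as asked, in the order asked, and still so for the second after the job is handed in, with the robot touching nothing.
It also fails if it takes over 72 s, if anything falls off the work surface, if the arm or the gripper's body presses on something with over 40 N, if the wrist force passes 120 N, or if a joint passes its speed limit or range.

## Working session

There is one attempt and no reset: what is moved stays moved. The work goes in short steps, Python scripts to look and compute and a tool call to move; the robot and the scene stay as the last step left them, time stands still between calls to the robot, and variables do not carry over. Pictures are saved under pics/ and viewed, and the job is handed in when it is done.

Besides the shell and the picture viewer there is one more tool, called after "Request:" as name(argument=value, ...), one argument or row to a line, values as JSON. arm_command: Moves the arm, as the interface text tells. Its arguments: {"type":"object","properties":{"increments":{"type":"array"},"grip_force":{"type":"number"}},"required":["increments"]}

```bash
mkdir -p pics; ls; python3 - <<'E'
from rig import manip, vision, ticket
import cv2
for n in("side","top"):
    im=vision.get_image(n); cv2.imwrite(f"pics/{n}0.png",im[:,:,::-1]); print(n,vision.camera_params(n))
print(manip.get_state())
E
```

```text
pics
side {'vfov': 57.83148326337447, 'cx': 262.066294993602, 'cy': 190.50796609115716, 'R': array([[-0.99779995, -0.06554474, -0.00995762],
       [-0.02907555,  0.56761966, -0.82277733],
       [ 0.05958087, -0.82067765, -0.56827661]]), 't': array([0.61748578, 0.08549779, 0.84772716])}
top {'vfov': 56.318189104964844, 'cx': 257.17223762818605, 'cy': 195.05415414692305, 'R': array([[ 0.01188556, -0.99991474, -0.00540806],
       [-0.99921606, -0.01167266, -0.0378288 ],
       [ 0.03776244,  0.00585343, -0.9992696 ]]), 't': array([-0.0013487 ,  0.63153054,  0.98621902])}
{'clock': 0.1, 'qpos': array([-1.40500059e+00,  2.76527356e-01,  1.50604325e+00, -3.64060379e-05,
        1.36067521e+00, -1.20987253e-01]), 'qd': array([-0.00018205, -0.00026775, -0.00193628, -0.00091933,  0.00021278,
       -0.000145  ]), 'effort': array([ 1.77231817e-03, -4.17701232e+01, -2.46404779e+01, -1.04214866e-04,
        5.80147360e-03,  1.17317850e-05]), 'position': array([ 0.16261174, -0.55132238,  0.40391384]), 'ee_rot': array([ 0.56671508, -0.56592542,  0.42384705, -0.42298477]), 'contact_force': array([-0.43347318,  0.51831548, -0.41064817]), 'moment': array([-0.02839095,  0.05263226,  0.01423464]), 'width': 0.08525842025780042}
```

View pics/top0.png

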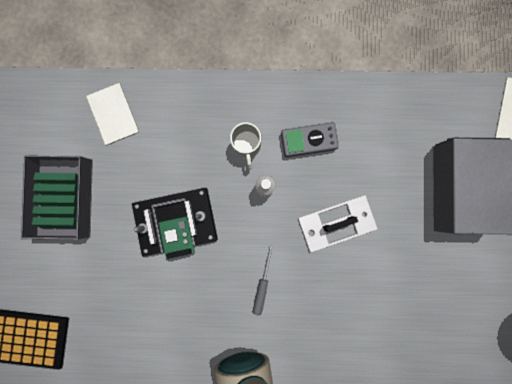

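View pics/side0.png

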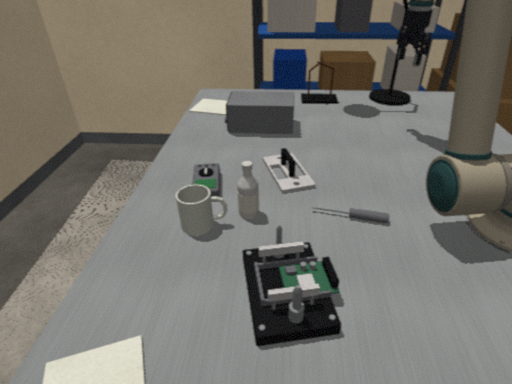

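```bash
python3 - <<'E'
import cv2
a=cv2.imread("pics/top0.png")
cv2.imwrite("pics/c1.png",cv2.resize(a[180:265,125:225],None,fx=7,fy=7,interpolation=cv2.INTER_CUBIC))
cv2.imwrite("pics/c2.png",cv2.resize(a[190:258,290:385],None,fx=8,fy=8,interpolation=cv2.INTER_CUBIC))
a=cv2.imread("pics/side0.png")
cv2.imwrite("pics/c3.png",cv2.resize(a[220:345,235:345],None,fx=4.8,fy=4.8,interpolation=cv2.INTER_CUBIC))
cv2.imwrite("pics/c4.png",cv2.resize(a[140:200,250:325],None,fx=9,fy=9,interpolation=cv2.INTER_CUBIC))
E
```

```text
(no output)
```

View pics/c1.png

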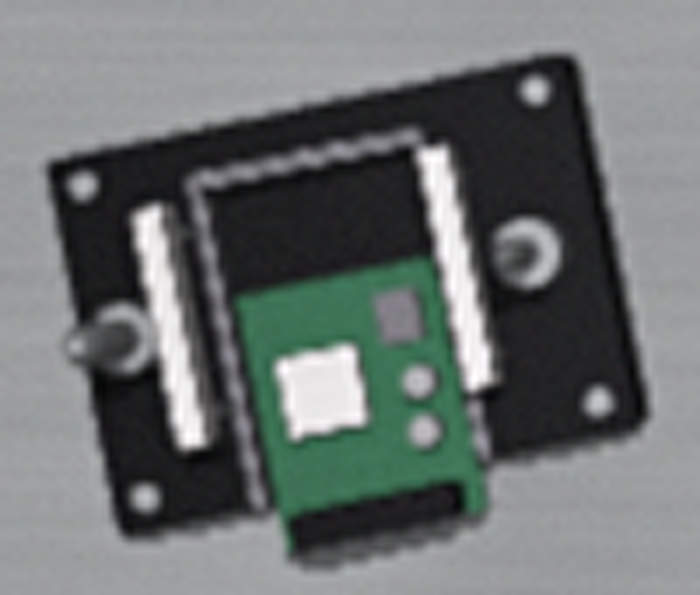

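View pics/c2.png

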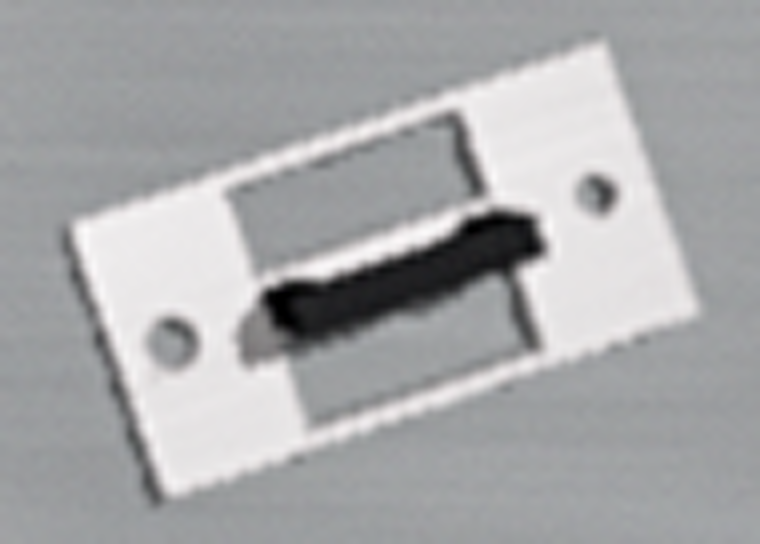

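View pics/c3.png

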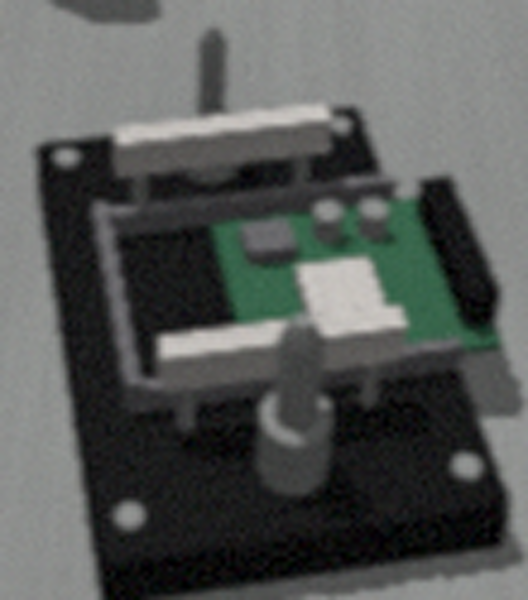

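View pics/c4.png

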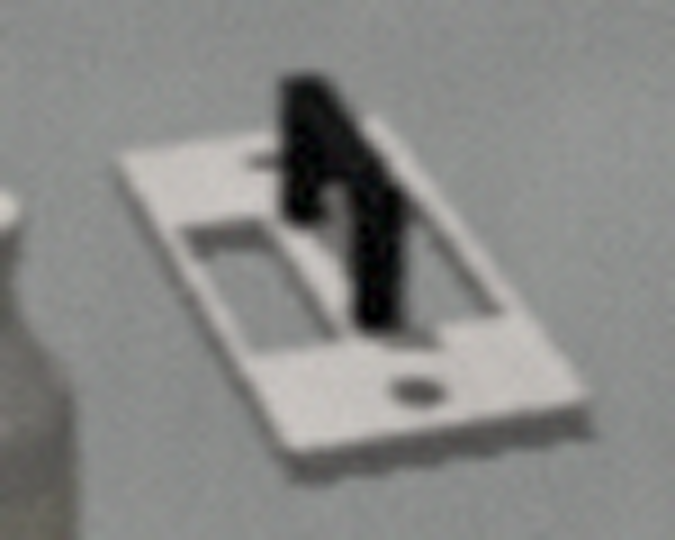

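```bash
cat > h.py <<'E'
import numpy as np, cv2
from rig import manip, vision, ticket
def ray(n,u,v):
    p=vision.camera_params(n); f=192/np.tan(np.radians(p['vfov']/2))
    R=p['R'];d=R.T@np.array([(u-p['cx'])/f,(v-p['cy'])/f,1]);return -R.T@p['t'],d
def onz(n,u,v,z):
    c,d=ray(n,u,v); return c+d*(z-c[2])/d[2]
def proj(n,X):
    p=vision.camera_params(n); f=192/np.tan(np.radians(p['vfov']/2))
    c=p['R']@np.asarray(X)+p['t'];return c[0]/c[2]*f+p['cx'],c[1]/c[2]*f+p['cy']
def tri(a,b):
    A=[];B=[]
    for n,u,v in (a,b):
        c,d=ray(n,u,v);d/=np.linalg.norm(d);M=np.eye(3)-np.outer(d,d);A.append(M);B.append(M@c)
    X=np.linalg.lstsq(np.vstack(A),np.hstack(B),rcond=None)[0];return X
def blob(im,u,v,r=4):
    # weighted bright/dark-blob centroid about (u,v), background = border median
    g=cv2.cvtColor(im,cv2.COLOR_RGB2GRAY).astype(float)
    for _ in range(5):
        x0,y0=int(round(u)),int(round(v));w=g[y0-r:y0+r+1,x0-r:x0+r+1]
        bg=np.median(np.r_[w[0],w[-1],w[:,0],w[:,-1]]);d=w-bg
        s=np.sign(d[r-1:r+2,r-1:r+2].sum());d=np.clip(d*s,0,None);d[d<.25*d.max()]=0
        yy,xx=np.mgrid[y0-r:y0+r+1,x0-r:x0+r+1];u2,v2=(d*xx).sum()/d.sum(),(d*yy).sum()/d.sum()
        u,v=u2,v2
    return u,v
E
python3 - <<'E'
from h import *
np.set_printoptions(precision=4,suppress=True)
T=cv2.imread("pics/top0.png")[:,:,::-1];S=cv2.imread("pics/side0.png")[:,:,::-1]
c=lambda x,y,f,x0,y0:((x+.5)/f-.5+x0,(y+.5)/f-.5+y0)
tp=[c(83,187,7,125,180),c(535,90,7,125,180),c(598,402,7,125,180),c(146,498,7,125,180)] # +x+y,+x-y,-x-y,-x+y
sp=[c(130,515,4.8,235,220),c(66,157,4.8,235,220),c(341,125,4.8,235,220),c(467,466,4.8,235,220)]
for n,P,im in(("top",tp,T),("side",sp,S)):
    Q=[]
    for p in P:
        b=blob(im,*p,r=3); X=onz(n,*b,.03);Q.append(X[:2]);print(n,np.round(p,1),np.round(b,2),X[:2])
    Q=np.array(Q);d=(Q[0]+Q[3]-Q[1]-Q[2]);e=Q[0]+Q[1]-Q[2]-Q[3]
    print("centre",Q.mean(0),"yaw_y",np.arctan2(-d[0],d[1]),"yaw_x",np.arctan2(e[1],e[0]),np.linalg.norm(d)/2,np.linalg.norm(e)/2)
# cover
H=[c(173,342,8,290,190),c(598,194,8,290,190)];HS=[c(418,391,9,250,140)]
for z in (0,.012):print("holes",[onz("top",*h,z)[:2] for h in H],onz("side",*HS[0],z)[:2])
a,b=[onz("top",*h,.012)[:2] for h in H];print(np.linalg.norm(a-b),(a+b)/2,np.degrees(np.arctan2(-(a-b)[0],(a-b)[1])))
# pin tips
print(tri(("top",)+c(75,347,7,125,180),("side",)+c(297,325,4.8,235,220)))
print(tri(("top",)+c(515,257,7,125,180),("side",)+c(212,33,4.8,235,220)))
g=cv2.cvtColor(T,cv2.COLOR_RGB2GRAY)
cnt=max(cv2.findContours(((g>200)*255).astype(np.uint8)[180:265,290:390],cv2.RETR_EXTERNAL,cv2.CHAIN_APPROX_NONE)[0],key=cv2.contourArea)
pts=np.array([onz("top",p[0][0]+290,p[0][1]+180,.012)[:2] for p in cnt],np.float32);print(cv2.minAreaRect(pts))
E
```

```text
top [136.4 206.3] [136.37 206.09] [0.5968 0.3359]
top [201.  192.4] [200.99 192.48] [0.6361 0.1597]
top [210. 237.] [210.04 236.93] [0.5152 0.1329]
top [145.4 250.7] [145.27 250.57] [0.4761 0.3087]
centre [0.5561 0.2343] yaw_y 0.21929566820248653 yaw_x 0.2202782560954464 0.18026921552733619 0.12373192866001459
side [261.7 326.9] [261.55 326.82] [0.5975 0.3331]
side [248.4 252.3] [248.15 251.85] [0.638  0.1559]
side [305.6 245.6] [299.62 242.95] [0.528  0.1224]
side [331.9 316.7] [331.79 316.57] [0.4762 0.3058]
centre [0.56   0.2293] yaw_y 0.2505389600860846 yaw_x 0.2570426035322753 0.18615198784945933 0.11959634143774156
holes [array([ 0.5292, -0.1465]), array([ 0.5828, -0.2951])] [ 0.5304 -0.162 ]
holes [array([ 0.53  , -0.1447]), array([ 0.5829, -0.2916])] [ 0.5313 -0.1437]
0.15610058181420325 [ 0.5565 -0.2181] 19.821193793074244
[0.5401 0.3104 0.1081]
[0.5734 0.1541 0.1023]
((0.556167483329773, -0.2180778682231903), (0.10067681223154068, 0.1956256628036499), 19.82140350341797)
```

```bash
cat >> h.py <<'E'
from scipy.spatial.transform import Rotation as Ro
np.set_printoptions(precision=4,suppress=True)
def st():
    s=manip.get_state();q=s['ee_rot'];return s,Ro.from_quat([q[1],q[2],q[3],q[0]])
def target(yaw): # tool x along (cos,sin), z down
    c,s_=np.cos(yaw),np.sin(yaw);return Ro.from_matrix(np.array([[c,s_,0],[s_,-c,0],[0,0,-1]]).T)
def go(pos,yaw,R0=None,p0=None):
    s,R=st()
    if R0 is not None:R=R0
    p=s['position'] if p0 is None else p0
    Rt=target(yaw);w=(R.inv()*Rt).as_rotvec();d=R.inv().apply(np.array(pos)-p)*100
    print("clock",s['clock'],"pos",s['position'],"tool x",R.as_matrix()[:,0],"z",R.as_matrix()[:,2],"F",s['contact_force'],"w",s['width'])
    print("turn",w,"shift cm in current axes",d,"in target axes",Rt.inv().apply(np.array(pos)-p)*100)
FC=np.array([.5563,.233]);FY=.2195
def fx(x,y,z=0):c,s_=np.cos(FY),np.sin(FY);return np.array([FC[0]+c*x-s_*y,FC[1]+s_*x+c*y,z])
def tofx(X):d=np.array(X)[:2]-FC;c,s_=np.cos(FY),np.sin(FY);return np.array([c*d[0]+s_*d[1],-s_*d[0]+c*d[1]])
E
python3 - <<'E'
from h import *
c=lambda x,y,f=7,x0=125,y0=180:((x+.5)/f-.5+x0,(y+.5)/f-.5+y0)
for p,z in [((295,553),.054),((467,515),.054),((240,295),.034),((432,258),.034)]:print(tofx(onz("top",*c(*p),z)))
for p in [(437,182),(490,325)]:print("side top of connector",tofx(onz("side",*c(*p,4.8,235,220),.054)))
go(fx(-.14,0,.4),FY+np.pi/2)
go(fx(-.14,0,.4),FY-np.pi/2)
go(fx(-.14,0,.4),FY)
X=onz("top",265,184,.15);print("bottle",X)
E
```

```text
[-0.093   0.0317]
[-0.0924 -0.035 ]
[0.0073 0.0386]
[ 0.006  -0.0373]
side top of connector [-0.0853 -0.0279]
side top of connector [-0.0826  0.047 ]
clock 0.1 pos [ 0.1626 -0.5513  0.4039] tool x [ 0.2829 -0.9592 -0.0016] z [0.9592 0.2829 0.0002] F [-0.4335  0.5183 -0.4106] w 0.08525842025780042
turn [-0.0754 -2.1881 -2.1879] shift cm in current axes [-65.033    0.5059  45.979 ] in target axes [67.9781 41.5022  0.3914]
clock 0.1 pos [ 0.1626 -0.5513  0.4039] tool x [ 0.2829 -0.9592 -0.0016] z [0.9592 0.2829 0.0002] F [-0.4335  0.5183 -0.4106] w 0.08525842025780042
turn [-1.5703  0.0541  0.0516] shift cm in current axes [-65.033    0.5059  45.979 ] in target axes [-67.9781 -41.5022   0.3914]
clock 0.1 pos [ 0.1626 -0.5513  0.4039] tool x [ 0.2829 -0.9592 -0.0016] z [0.9592 0.2829 0.0002] F [-0.4335  0.5183 -0.4106] w 0.08525842025780042
turn [-1.2416 -1.1588 -1.1606] shift cm in current axes [-65.033    0.5059  45.979 ] in target axes [ 41.5022 -67.9781   0.3914]
bottle [ 0.6531 -0.0132  0.15  ]
```

```bash
sed -i 's/return Ro.from_matrix.*/return Ro.from_matrix(np.array([[c,s_,0],[0,0,-1],[-s_,c,0]]).T)/' h.py; python3 - <<'E'
from h import *
go(fx(-.125,0,.404),FY-np.pi/2)
E
```

```text
clock 0.1 pos [ 0.1626 -0.5513  0.4039] tool x [ 0.2829 -0.9592 -0.0016] z [0.9592 0.2829 0.0002] F [-0.4335  0.5183 -0.4106] w 0.08525842025780042
turn [-0.0001  0.0673 -0.0017] shift cm in current axes [-64.9328   0.106   47.4757] in target axes [-67.9781  -0.0086  43.0022]
```

Request:
arm_command(
  increments=[0, 0.067, -0.002, 0, 0, 0, 1, 0, 0, 0, -4.25, 0, 2.69, 1, 0, 0, 0, -4.25, 0, 2.69, 1, 0, 0, 0, -4.25, 0, 2.69, 1, 0, 0, 0, -4.25, 0, 2.69, 1, 0, 0, 0, -4.25, 0, 2.69, 1, 0, 0, 0, -4.25, 0, 2.69, 1, 0, 0, 0, -4.25, 0, 2.69, 1],
  grip_force=60,
)

```text
clock: 1.1
position: [0.2816, -0.2185, 0.4039]
ee_rot: [-0.551, 0.552, -0.442, 0.443]
contact_force: [1.3, -0.7, 1.9]
width: 0.0001
```

Request:
arm_command(
  increments=[0, 0, 0, -4.25, 0, 2.69, 1, 0, 0, 0, -4.25, 0, 2.69, 1, 0, 0, 0, -4.25, 0, 2.69, 1, 0, 0, 0, -4.25, 0, 2.69, 1, 0, 0, 0, -4.25, 0, 2.69, 1, 0, 0, 0, -4.25, 0, 2.69, 1, 0, 0, 0, -4.25, 0, 2.69, 1, 0, 0, 0, -4.25, 0, 2.69, 1],
)

```text
clock: 2.1
position: [0.4176, 0.1604, 0.4032]
ee_rot: [-0.551, 0.553, -0.441, 0.443]
contact_force: [0.8, -0.4, -0.2]
width: -0.0002
```

```bash
python3 - <<'E'
from h import *
go(fx(-.125,0,.213),FY-np.pi/2)
E
```

```text
clock 2.1 pos [0.4176 0.1604 0.4032] tool x [ 0.2186 -0.9758  0.0024] z [ 0.9758  0.2186 -0.0002] F [ 0.772  -0.3619 -0.2362] w -0.00020602966860568345
turn [0.0002 0.0009 0.0024] shift cm in current axes [-4.1115 19.0081  2.6303] in target axes [-4.0677 19.0186  2.6231]
```

Request:
arm_command(
  increments=[0, 0, 0.002, 0, 0, 0, 1, 0, 0, 0, 0, 0, 0, 1],
)

```text
clock: 2.35
position: [0.417, 0.1584, 0.4029]
ee_rot: [-0.551, 0.553, -0.442, 0.442]
contact_force: [0.6, -0.1, 0.1]
width: 0.0
```

```bash
python3 - <<'E'
from h import *
go(fx(-.125,0,.213),FY-np.pi/2)
cv2.imwrite("pics/t1.png",vision.get_image("top")[150:290,100:280,::-1].repeat(4,0).repeat(4,1))
E
```

```text
clock 2.35 pos [0.417  0.1584 0.4029] tool x [ 0.2188 -0.9758  0.0008] z [ 0.9758  0.2188 -0.0018] F [ 0.6282 -0.0917  0.0631] w 2.810494444333773e-05
turn [0.0018 0.001  0.0008] shift cm in current axes [-4.2649 18.983   2.7598] in target axes [-4.2528 18.9913  2.7206]
```

View pics/t1.png

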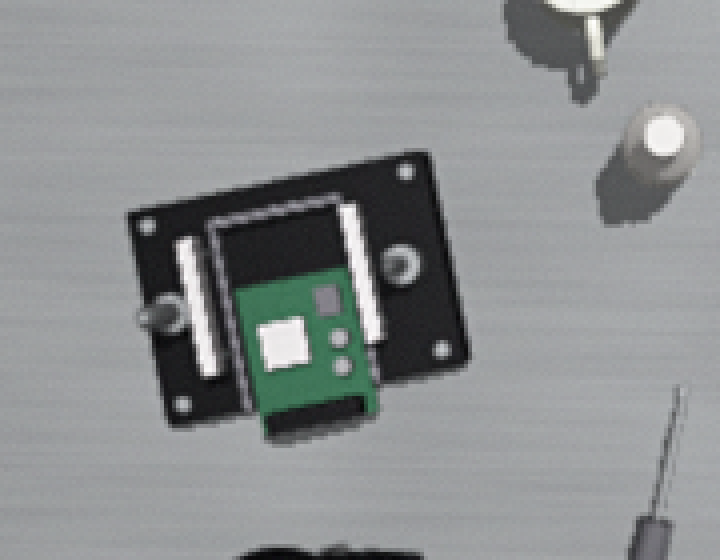

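Request:
arm_command(
  increments=[0.001, 0, 0, -4.25, 0, 2.72, 1, 0, 0, 0, 0, 4, 0, 1, 0, 0, 0, 0, 4, 0, 1, 0, 0, 0, 0, 4, 0, 1, 0, 0, 0, 0, 4, 0, 1, 0, 0, 0, 0, 1.5, 0, 1, 0, 0, 0, 0, 0, 0, 1, 0, 0, 0, 0, 0, 0, 1],
)

```text
clock: 3.4
position: [0.4354, 0.2053, 0.2293]
ee_rot: [0.552, -0.551, 0.442, -0.443]
contact_force: [-0.2, 0.0, 0.0]
width: 0.0001
```

```bash
python3 - <<'E'
from h import *
go(fx(-.125,0,.212),FY-np.pi/2)
for n,a,b,c_,d in(("top",150,290,100,280),("side",200,360,220,420)):
  cv2.imwrite(f"pics/{n}2.png",vision.get_image(n)[a:b,c_:d,::-1].repeat(4,0).repeat(4,1))
E
```

```text
clock 3.4 pos [0.4354 0.2053 0.2293] tool x [ 0.2167 -0.9762  0.0001] z [0.9762 0.2167 0.0027] F [-0.2016  0.0477  0.0081] w 7.962560624342692e-05
turn [-0.0027 -0.0011  0.0001] shift cm in current axes [-0.0678  1.7319 -0.103 ] in target axes [-0.0677  1.7322 -0.0982]
```

View pics/top2.png

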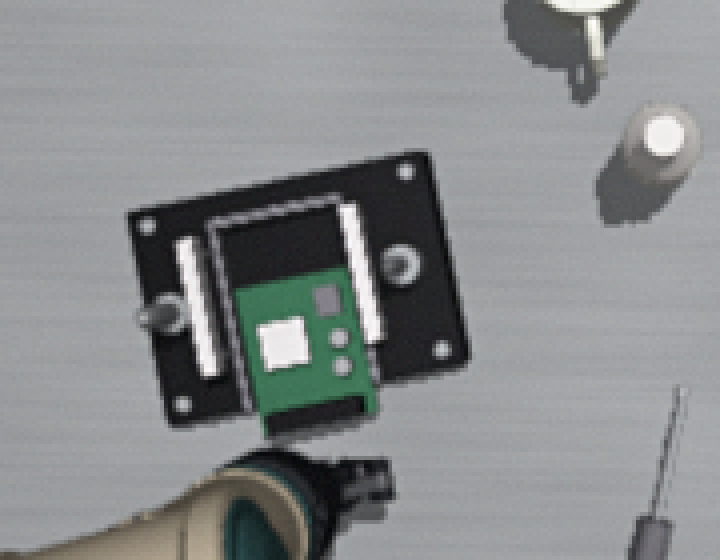

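View pics/side2.png

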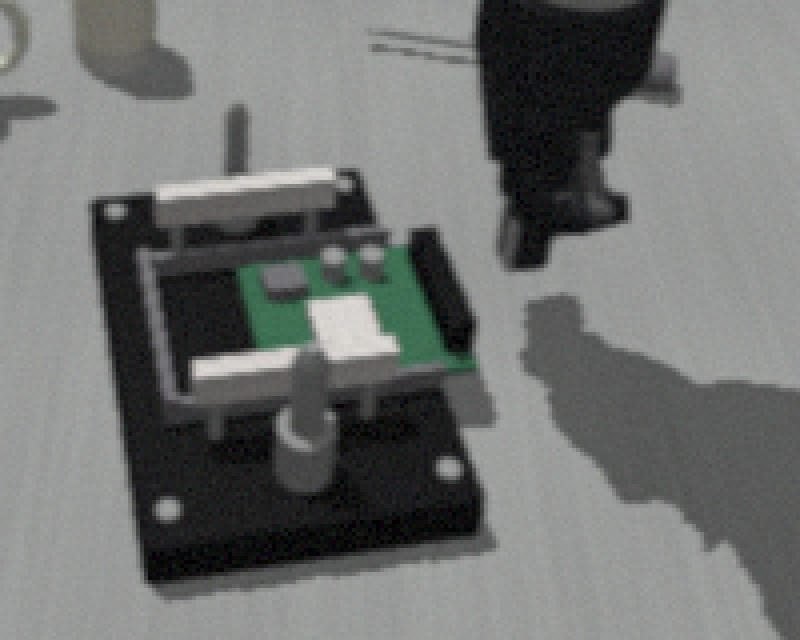

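```bash
python3 - <<'E'
from h import *
s,R=st()
for n,x0,y0 in(("top",100,150),("side",220,200)):
  for d in ([0,.173,0],[.0145,.173,.011],[-.0145,.173,.011],[.0145,.173,-.011],[0,.0,0],[0,.1,0]):
    X=s['position']+R.apply(d);u,v=proj(n,X);print(n,d,X,(u-x0)*4,(v-y0)*4)
E
```

```text
top [0, 0.173, 0] [0.436  0.2059 0.0566] 322.23043607654927 469.9129670619277
top [0.0145, 0.173, 0.011] [0.4499 0.1941 0.0566] 340.4200823093721 448.98254554057576
top [-0.0145, 0.173, 0.011] [0.4436 0.2224 0.0566] 297.4323067838253 458.03821663618237
top [0.0145, 0.173, -0.011] [0.4285 0.1893 0.0565] 347.046538698379 481.79632413678473
top [0, 0.0, 0] [0.4354 0.2058 0.2296] 252.32961336171354 523.5877506482348
top [0, 0.1, 0] [0.4358 0.2058 0.1296] 296.1059899143311 489.97316005550147
side [0, 0.173, 0] [0.436  0.2059 0.0566] 516.2448637257648 257.9015555306539
side [0.0145, 0.173, 0.011] [0.4499 0.1941 0.0566] 484.27724115802494 238.8935747789917
side [-0.0145, 0.173, 0.011] [0.4436 0.2224 0.0566] 504.93824155792436 283.06554967168245
side [0.0145, 0.173, -0.011] [0.4285 0.1893 0.0565] 527.1178945553318 233.70256134575288
side [0, 0.0, 0] [0.4354 0.2058 0.2296] 573.0750341787684 -36.21034622947525
side [0, 0.1, 0] [0.4358 0.2058 0.1296] 538.0677813442674 144.96190126654813
```

Request:
arm_command(
  increments=[-0.003, -0.001, 0, -0.07, 1.73, -0.1, 1, 0, 0, 0, 0, 0, 0.8, 1, 0, 0, 0, 0, 0, 0.8, 1, 0, 0, 0, 0, 0, 0.8, 1, 0, 0, 0, 0, 0, 0.8, 1, 0, 0, 0, 0, 0, 0.8, 1, 0, 0, 0, 0, 0, 0.6, 1, 0, 0, 0, 0, 0, 0, 1],
)

```text
clock: 4.5
position: [0.4795, 0.2168, 0.211]
ee_rot: [-0.552, 0.552, -0.442, 0.442]
contact_force: [-0.1, 0.5, 0.4]
width: 0.0002
```

```bash
python3 - <<'E'
from h import *
go(fx(-.061,0,.212),FY-np.pi/2)
for n,a,b,c_,d in(("top",150,290,100,280),("side",200,360,220,420)):
  cv2.imwrite(f"pics/{n}3.png",vision.get_image(n)[a:b,c_:d,::-1].repeat(4,0).repeat(4,1))
E
```

```text
clock 4.5 pos [0.4795 0.2168 0.211 ] tool x [ 0.219  -0.9757  0.    ] z [ 0.9757  0.219  -0.0004] F [-0.0851  0.4578  0.3513] w 0.0002347972936302946
turn [0.0004 0.0013 0.    ] shift cm in current axes [ 0.0902 -0.0975  1.7443] in target axes [ 0.088  -0.0967  1.7444]
```

View pics/side3.png

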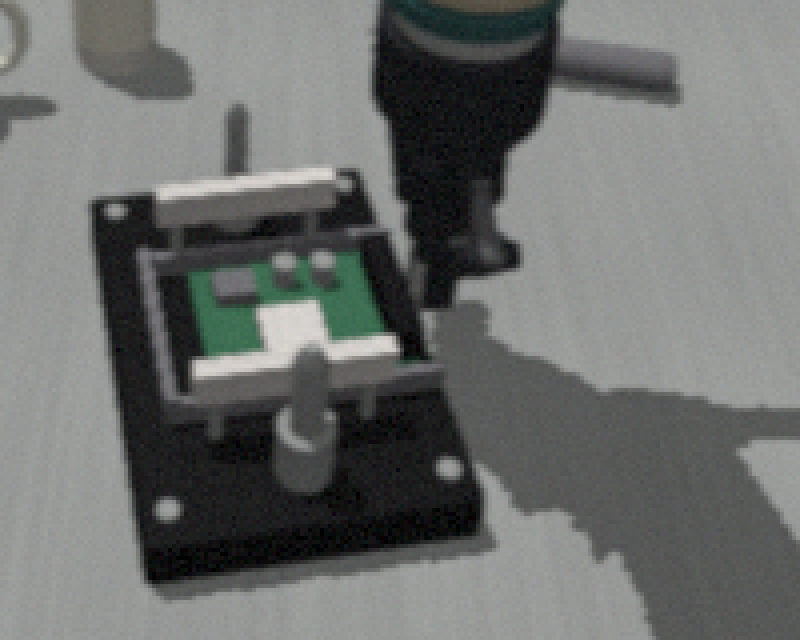

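Request:
arm_command(
  increments=[0, 0, 0, 0.05, -0.1, 0.5, 1, 0, 0, 0, 0, 0, 0.4, 1, 0, 0, 0, 0, 0, 0.3, 1, 0, 0, 0, 0, 0, 0.2, 1, 0, 0, 0, 0, 0, 0.1, 1, 0, 0, 0, 0, 0, 0, 1],
)

```text
clock: 5.35
position: [0.4935, 0.2194, 0.212]
ee_rot: [-0.552, 0.553, -0.442, 0.441]
contact_force: [-0.5, -0.3, 0.8]
width: -0.0003
```

Request:
arm_command(
  increments=[0, 0, 0, 0, 0, 0.15, 1, 0, 0, 0, 0, 0, 0, 1],
)

```text
clock: 5.6
position: [0.4952, 0.2198, 0.212]
ee_rot: [-0.552, 0.552, -0.442, 0.442]
contact_force: [-0.4, -0.8, 0.1]
width: 0.0001
```

Request:
arm_command(
  increments=[0, 0, 0, 0, 0, 0.15, 1, 0, 0, 0, 0, 0, 0, 1],
)

```text
clock: 5.85
position: [0.4966, 0.2201, 0.212]
ee_rot: [-0.552, 0.552, -0.442, 0.442]
contact_force: [-0.9, -0.0, 0.4]
width: 0.0003
```

```bash
python3 - <<'E'
from h import *
go(fx(-.061,0,.212),FY-np.pi/2)
for n,a,b,c_,d in(("top",150,290,100,280),("side",200,360,220,420)):
  cv2.imwrite(f"pics/{n}4.png",vision.get_image(n)[a:b,c_:d,::-1].repeat(4,0).repeat(4,1))
E
```

```text
clock 5.85 pos [0.4966 0.2201 0.212 ] tool x [ 0.219  -0.9757  0.0001] z [ 0.9757  0.219  -0.0014] F [-0.8854 -0.0216  0.4389] w 0.0003331937734812883
turn [0.0014 0.0013 0.0001] shift cm in current axes [ 0.0389 -0.0022  0.0086] in target axes [ 0.0389 -0.0022  0.0086]
```

View pics/side4.png

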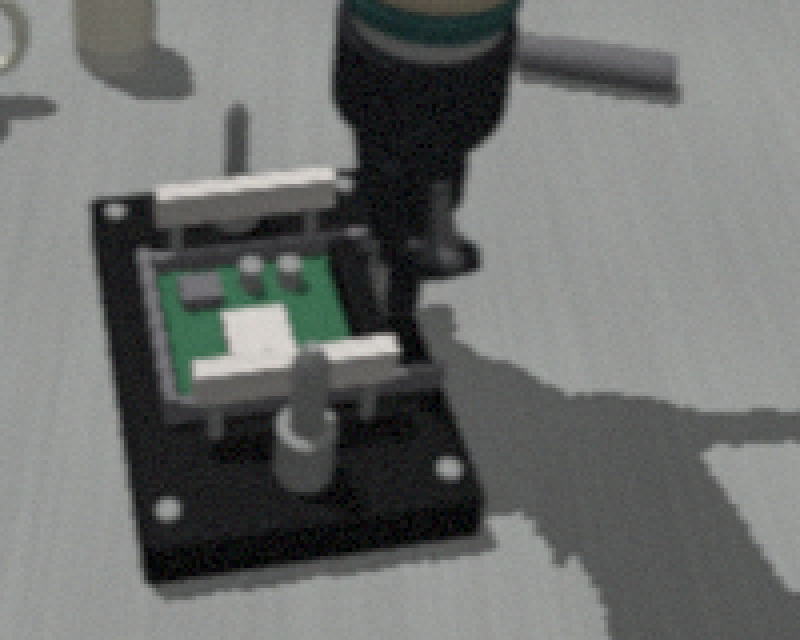

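Request:
arm_command(
  increments=[0, 0, 0, 0, 0, 0.12, 1, 0, 0, 0, 0, 0, 0, 1],
)

```text
clock: 6.2
position: [0.4976, 0.2203, 0.212]
ee_rot: [-0.552, 0.553, -0.442, 0.441]
contact_force: [-0.8, 0.6, 0.7]
width: 0.0002
```

Request:
arm_command(
  increments=[0, 0, 0, 0, 0, 0.12, 1, 0, 0, 0, 0, 0, 0, 1],
)

```text
clock: 6.45
position: [0.4986, 0.2205, 0.212]
ee_rot: [-0.551, 0.553, -0.442, 0.441]
contact_force: [-1.8, -1.4, 1.3]
width: 0.0001
```

Request:
arm_command(
  increments=[0, 0, 0, 0, 0, 0.12, 1, 0, 0, 0, 0, 0, 0, 1],
)

```text
clock: 6.7
position: [0.499, 0.2206, 0.2119]
ee_rot: [-0.551, 0.553, -0.443, 0.441]
contact_force: [-4.6, -0.5, 3.9]
width: -0.0001
```

Request:
arm_command(
  increments=[0, 0, 0, 0, 0, 0.12, 1, 0, 0, 0, 0, 0, 0, 1],
)

```text
clock: 6.95
position: [0.4994, 0.2207, 0.2118]
ee_rot: [-0.55, 0.554, -0.443, 0.44]
contact_force: [-6.0, -0.8, 4.9]
width: -0.0
```

Request:
arm_command(
  increments=[0, 0, 0, 0, 0, 0.1, 1, 0, 0, 0, 0, 0, 0, 1],
)

```text
clock: 7.2
position: [0.4997, 0.2208, 0.2116]
ee_rot: [-0.549, 0.555, -0.444, 0.44]
contact_force: [-8.4, -1.4, 6.2]
width: -0.0
```

```bash
python3 - <<'E'
from h import *
go(fx(-.061,0,.212),FY-np.pi/2)
for n,a,b,c_,d in(("top",150,290,100,280),("side",200,360,220,420)):
  cv2.imwrite(f"pics/{n}5.png",vision.get_image(n)[a:b,c_:d,::-1].repeat(4,0).repeat(4,1))
E
```

```text
clock 7.2 pos [0.4997 0.2208 0.2116] tool x [ 0.2191 -0.9757  0.0004] z [ 0.9757  0.2191 -0.009 ] F [-8.3953 -1.414   6.1521] w -2.933259365821266e-05
turn [0.009  0.0014 0.0004] shift cm in current axes [ 0.0412 -0.0326 -0.3137] in target axes [ 0.0416 -0.0355 -0.3134]
```

View pics/side5.png

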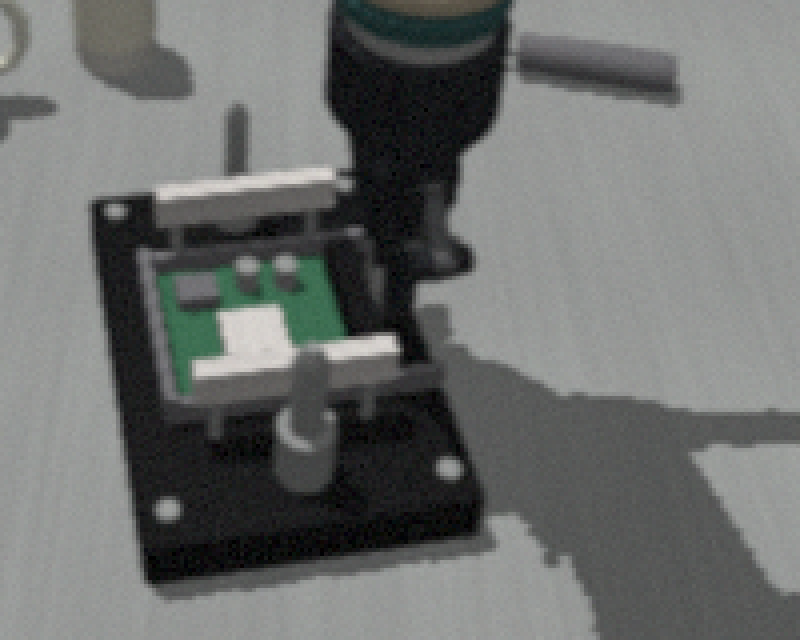

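Request:
arm_command(
  increments=[0, 0, 0, 0, 0, -0.6, 1, 0, 0, 0, 0, 0, -2, 1, 0, 0, 0, 0, 0, -3, 1, 0, 0, 0, 0, -4, -2, 1, 0, 0, 0, 0, -5, 0, 1, 0, 0, 0, 0, -5, 0, 1, 0, 0, 0, 0, -5, 0, 1, 0, 0, 0, 0, 0, 0, 1],
)

```text
clock: 8.3
position: [0.43, 0.2053, 0.4067]
ee_rot: [0.555, -0.549, 0.44, -0.444]
contact_force: [0.9, 0.5, -0.2]
width: -0.0001
```

```bash
python3 - <<'E'
from h import *
go([.5563,-.2181,.40],.346)
for n,a,b,c_,d in(("top",150,290,100,280),("side",200,360,220,420)):
  im=vision.get_image(n);cv2.imwrite(f"pics/{n}6f.png",im[:,:,::-1]);cv2.imwrite(f"pics/{n}6.png",im[a:b,c_:d,::-1].repeat(4,0).repeat(4,1))
E
```

```text
clock 8.3 pos [0.43   0.2053 0.4067] tool x [ 0.2191 -0.9757 -0.0009] z [0.9756 0.2191 0.0112] F [ 0.8586  0.4644 -0.2445] w -0.00011165094464299602
turn [-0.0091 -1.6959  0.0089] shift cm in current axes [44.0794  0.67    3.0374] in target axes [ -2.4804   0.6739 -44.1141]
```

View pics/top6.png

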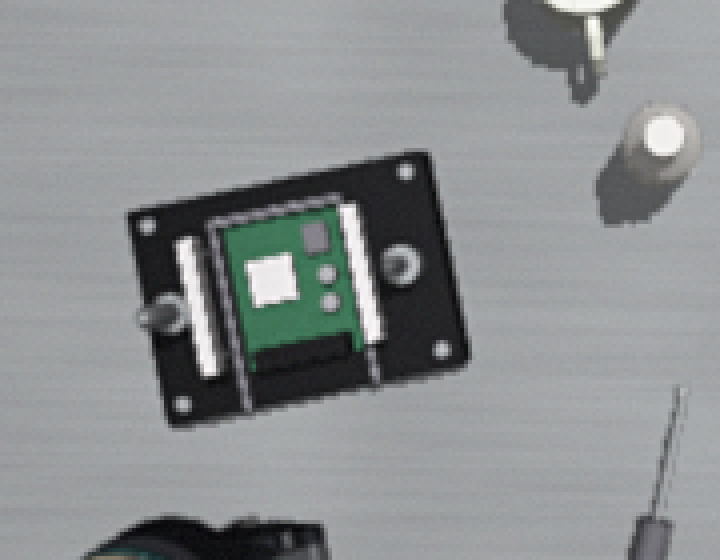

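View pics/side6.png

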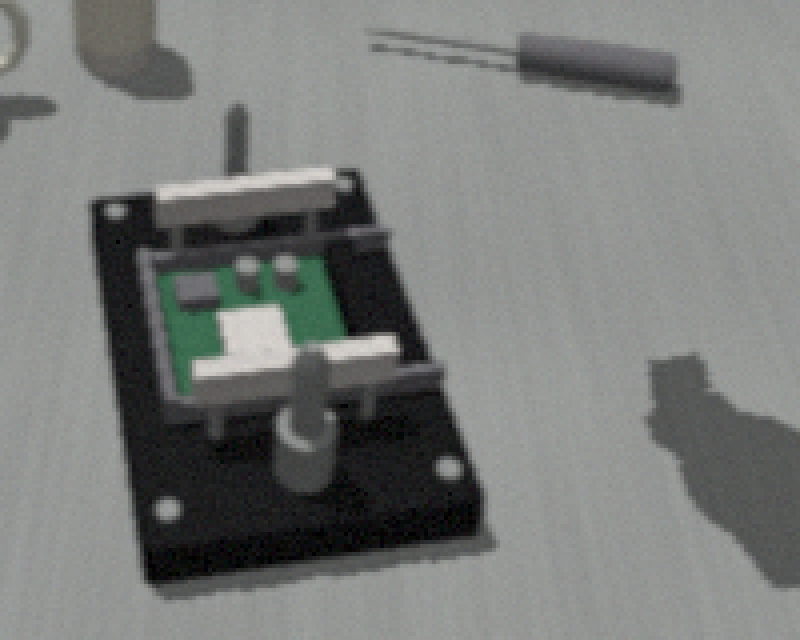

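Request:
arm_command(
  increments=[-0.011, 0, 0.001, 0, 0.6, 0, 0, 0, 0, 0, 5.5, 0, 0.38, 0, 0, 0, 0, 5.5, 0, 0.38, 0, 0, 0, 0, 5.5, 0, 0.38, 0, 0, 0, 0, 5.5, 0, 0.38, 0, 0, 0, 0, 5.5, 0, 0.38, 0, 0, 0, 0, 5.5, 0, 0.38, 0, 0, 0, 0, 5.5, 0, 0.38, 0],
)

```text
clock: 9.4
position: [0.5387, -0.1669, 0.393]
ee_rot: [-0.548, 0.556, -0.446, 0.438]
contact_force: [0.3, 0.3, -0.3]
width: 0.085
```

Request:
arm_command(
  increments=[0, 0, 0, 5.5, 0, 0.38, 0, 0, -0.17, 0, 0, 0, 0, 0, 0, -0.17, 0, 0, 0, 0, 0, 0, -0.17, 0, 0, 0, 0, 0, 0, -0.17, 0, 0, 0, 0, 0, 0, -0.17, 0, 0, 0, 0, 0, 0, -0.17, 0, 0, 0, 0, 0, 0, -0.17, 0, 0, 0, 0, 0],
)

```text
clock: 10.4
position: [0.5542, -0.2179, 0.3926]
ee_rot: [-0.705, 0.705, -0.06, 0.049]
contact_force: [0.2, -0.3, -0.5]
width: 0.0852
```

Request:
arm_command(
  increments=[0, -0.17, 0, 0, 0, 0, 0, 0, -0.17, 0, 0, 0, 0, 0, 0, -0.165, 0, 0, 0, 0, 0, 0, 0, 0, 0, 0, 0, 0],
)

```text
clock: 10.9
position: [0.5541, -0.2179, 0.393]
ee_rot: [0.698, -0.696, -0.115, 0.126]
contact_force: [-0.8, 0.2, -0.2]
width: 0.0858
```

```bash
python3 - <<'E'
from h import *
go([.5563,-.2181,.25],.346)
for n,a,b,c_,d in(("top",160,270,280,400),("side",110,220,230,360)):
  im=vision.get_image(n);cv2.imwrite(f"pics/{n}7.png",im[a:b,c_:d,::-1].repeat(6,0).repeat(6,1)[:600])
E
```

```text
clock 10.9 pos [ 0.5541 -0.2179  0.393 ] tool x [ 0.9416  0.3363 -0.0153] z [-0.3363  0.9418  0.0054] F [-0.827   0.1904 -0.1861] w 0.08575439394424438
turn [-0.0054 -0.003  -0.0153] shift cm in current axes [ 0.4152 14.299  -0.167 ] in target axes [ 0.1963 14.3044 -0.0908]
```

View pics/top7.png

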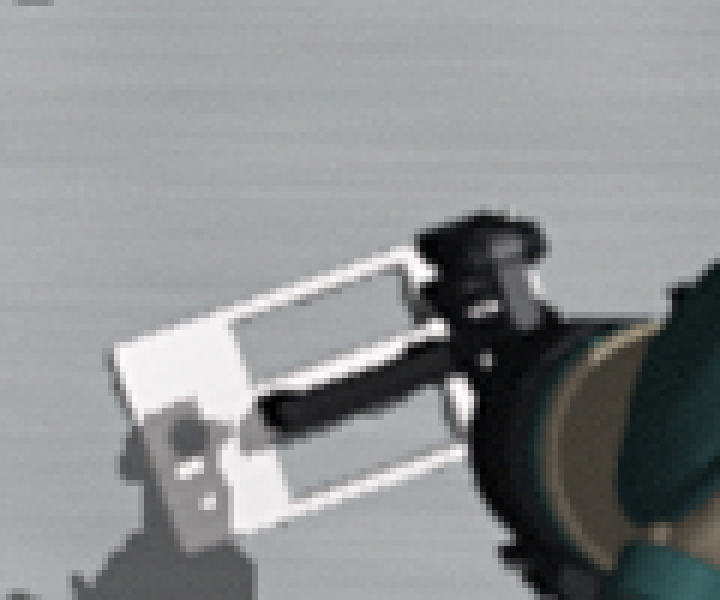

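View pics/side7.png

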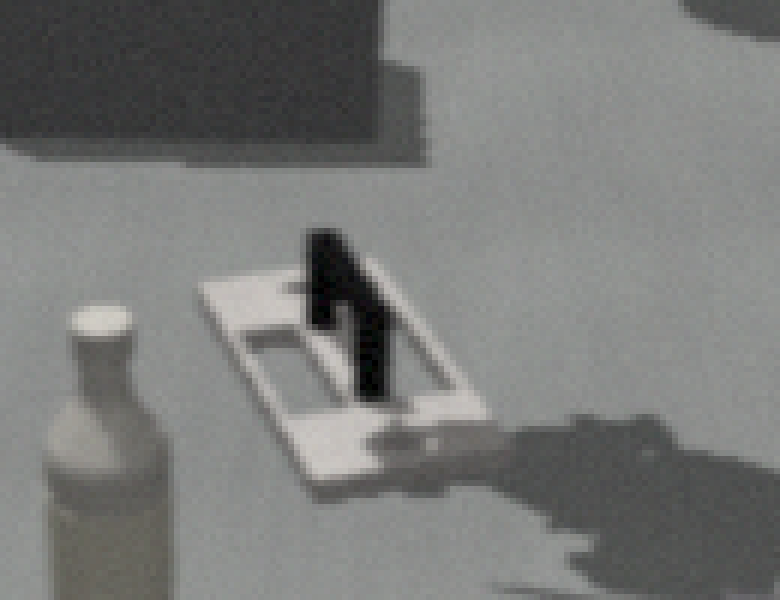

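Request:
arm_command(
  increments=[-0.005, -0.003, -0.015, 0, 0, 0, 0, 0, 0, 0, 0.2, 3.5, -0.1, 0, 0, 0, 0, 0, 3.5, 0, 0, 0, 0, 0, 0, 3.5, 0, 0, 0, 0, 0, 0, 2.6, 0, 0, 0, 0, 0, 0, 0, 0, 0],
)

```text
clock: 11.75
position: [0.556, -0.218, 0.2623]
ee_rot: [0.697, -0.696, -0.122, 0.122]
contact_force: [0.4, -0.1, 0.1]
width: 0.0853
```

```bash
python3 - <<'E'
from h import *
go([.5563,-.2178,.212],.346)
for n,a,b,c_,d in(("top",160,270,280,400),("side",110,220,230,360)):
  im=vision.get_image(n);cv2.imwrite(f"pics/{n}8.png",im[a:b,c_:d,::-1].repeat(6,0).repeat(6,1)[:600])
E
```

```text
clock 11.75 pos [ 0.556  -0.218   0.2623] tool x [ 0.9403  0.3402 -0.0008] z [-0.3402  0.9403  0.0011] F [ 0.3585 -0.0795  0.0997] w 0.08528376067673808
turn [-0.0011  0.0012 -0.0008] shift cm in current axes [0.0385 5.0296 0.0014] in target axes [0.0347 5.0296 0.0072]
```

View pics/side8.png

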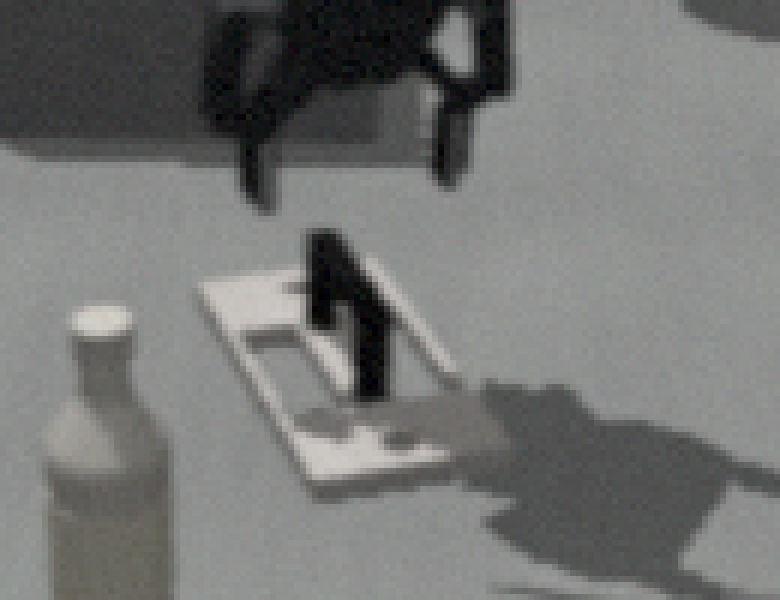

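Request:
arm_command(
  increments=[-0.001, 0.001, -0.001, 0, 2.5, 0, 0, 0, 0, 0, 0, 2.6, 0, 0, 0, 0, 0, 0, 0, 0, 0, 0, 0, 0, 0, 0, 0, 0.5, 0, 0, 0, 0, 0, 0, 1, 0, 0, 0, 0, 0, 0, 1, 0, 0, 0, 0, 0, 0, 1, 0, 0, 0, 0, 0, 0, 1],
  grip_force=100,
)

```text
clock: 12.85
position: [0.5573, -0.2185, 0.2142]
ee_rot: [-0.695, 0.698, 0.124, -0.12]
contact_force: [0.6, 0.8, 5.9]
width: 0.0143
```

```bash
python3 - <<'E'
from h import *
go([.5563,-.2178,.212],.346)
for n,a,b,c_,d in(("top",160,270,280,400),("side",110,220,230,360)):
  im=vision.get_image(n);cv2.imwrite(f"pics/{n}9.png",im[a:b,c_:d,::-1].repeat(6,0).repeat(6,1)[:600])
E
```

```text
clock 12.85 pos [ 0.5573 -0.2185  0.2142] tool x [0.9404 0.3401 0.0043] z [-0.3401  0.9404 -0.0043] F [0.5643 0.777  5.8511] w 0.014323843732692208
turn [0.0043 0.001  0.0043] shift cm in current axes [-0.072   0.2198  0.097 ] in target axes [-0.0712  0.2206  0.096 ]
```

View pics/side9.png

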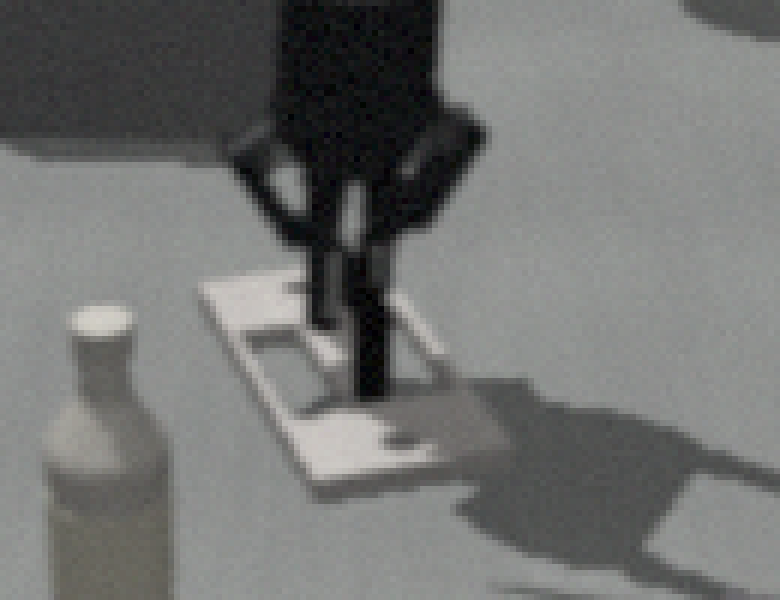

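Request:
arm_command(
  increments=[0, 0, 0, 0, -0.5, 0, 1, 0, 0, 0, 0, -1, 0, 1, 0, 0, 0, 0, -3, 0, 1, 0, 0, 0, 0, -4, 0, 1, 0, 0, 0, 0, -5, 0, 1, 0, 0, 0, 0, -4, 0, 1, 0, 0, 0, 0, -2.5, 0, 1, 0, 0, 0, 0, 0, 0, 1],
)

```text
clock: 13.95
position: [0.5563, -0.2181, 0.4155]
ee_rot: [-0.694, 0.699, 0.125, -0.119]
contact_force: [0.1, 1.4, -4.5]
width: 0.0144
```

```bash
python3 - <<'E'
from h import *
go(fx(0,0,.41),FY)
for n,a,b,c_,d in(("top",130,290,260,420),("side",50,220,210,370)):
  im=vision.get_image(n);cv2.imwrite(f"pics/{n}10.png",im[a:b,c_:d,::-1].repeat(4,0).repeat(4,1)[:600])
E
```

```text
clock 13.95 pos [ 0.5563 -0.2181  0.4155] tool x [0.9404 0.3401 0.0063] z [-0.34    0.9404 -0.0069] F [ 0.0846  1.3934 -4.4873] w 0.01436890239771019
turn [0.0065 0.1275 0.0067] shift cm in current axes [15.3348  0.3509 42.4293] in target axes [ 9.8196  0.5477 44.0319]
```

View pics/side10.png

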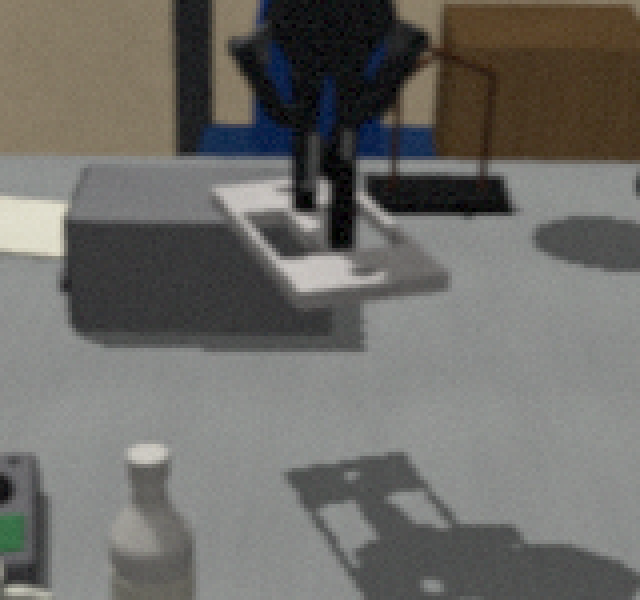

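Request:
arm_command(
  increments=[0.002, 0, 0.002, 0.77, 0, 2.12, 1, 0, 0, 0, 1.23, 0, 3.39, 1, 0, 0, 0, 1.84, 0, 5.09, 1, 0, 0, 0, 1.99, 0, 5.52, 1, 0, 0, 0, 1.99, 0, 5.52, 1, 0, 0, 0, 1.99, 0, 5.52, 1, 0, 0, 0, 1.99, 0, 5.52, 1, 0, 0, 0, 1.69, 0, 4.67, 1],
)

```text
clock: 15.05
position: [0.5546, 0.1822, 0.4113]
ee_rot: [-0.696, 0.696, 0.122, -0.123]
contact_force: [0.8, -0.1, -4.3]
width: 0.0142
```

Request:
arm_command(
  increments=[0, 0, 0, 1.07, 0, 2.97, 1, 0, 0, 0, 0.77, 0, 2.12, 1, 0, 0.06, 0, 0, 0, 0, 1, 0, 0.0675, 0, 0, 0, 0, 1, 0, 0, 0, 0, 0, 0, 1, 0, 0, 0, 0, 0, 0, 1],
)

```text
clock: 15.8
position: [0.5559, 0.2331, 0.4124]
ee_rot: [-0.702, 0.703, 0.078, -0.077]
contact_force: [0.2, -0.1, -3.8]
width: 0.0138
```

```bash
python3 - <<'E'
from h import *
go(fx(0,0,.34),FY)
for n,a,b,c_,d in(("top",140,290,70,250),("side",120,270,210,390)):
  im=vision.get_image(n);cv2.imwrite(f"pics/{n}11.png",im[a:b,c_:d,::-1].repeat(4,0).repeat(4,1)[:600])
E
```

```text
clock 15.8 pos [0.5559 0.2331 0.4124] tool x [0.9759 0.2183 0.0004] z [-0.2183  0.9759 -0.0014] F [ 0.2272 -0.1338 -3.781 ] w 0.013845537005470653
turn [0.0014 0.0006 0.0004] shift cm in current axes [ 0.0388  7.2424 -0.0057] in target axes [ 0.0417  7.2424 -0.016 ]
```

View pics/side11.png

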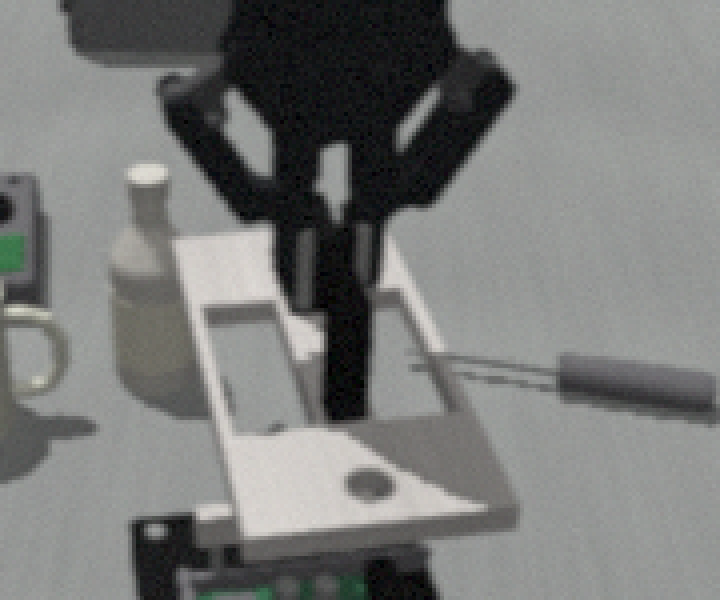

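View pics/top11.png

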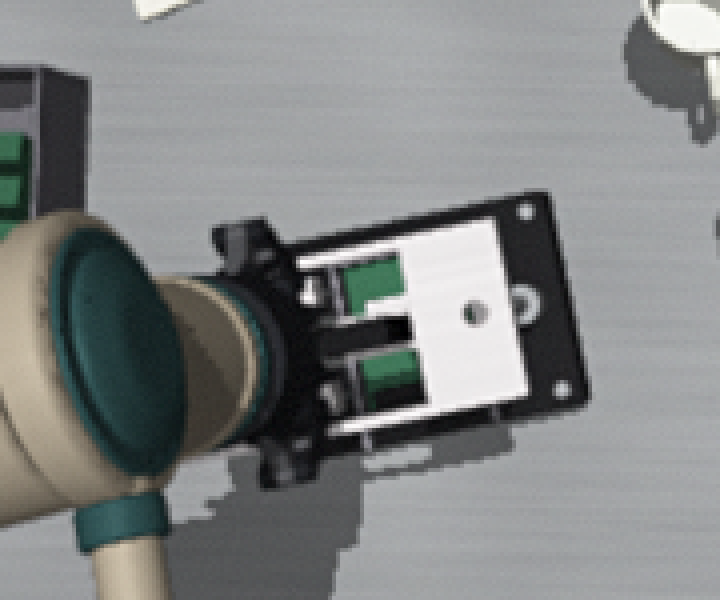

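Request:
arm_command(
  increments=[0, 0, 0, 0.04, 2, 0, 1, 0, 0, 0, 0, 3, 0, 1, 0, 0, 0, 0, 1.5, 0, 1, 0, 0, 0, 0, 0.5, 0, 1, 0, 0, 0, 0, 0, 0, 1],
)

```text
clock: 16.52
position: [0.5568, 0.2333, 0.3433]
ee_rot: [-0.702, 0.703, 0.078, -0.077]
contact_force: [1.2, -0.0, -4.2]
width: 0.0142
```

```bash
python3 - <<'E'
from h import *
go(fx(0,0,.34),FY)
for n,a,b,c_,d in(("top",160,270,110,230),("side",180,320,225,345)):
  im=vision.get_image(n);cv2.imwrite(f"pics/{n}12f.png",im[:,:,::-1]);cv2.imwrite(f"pics/{n}12.png",cv2.resize(im[a:b,c_:d,::-1],None,fx=5 if n=="top" else 4.25,fy=5 if n=="top" else 4.25,interpolation=cv2.INTER_CUBIC))
E
```

```text
clock 16.525 pos [0.5568 0.2333 0.3433] tool x [0.976  0.2177 0.0022] z [-0.2177  0.976  -0.0012] F [ 1.2322 -0.0222 -4.2091] w 0.014196833976315238
turn [ 0.0012 -0.      0.0022] shift cm in current axes [-0.058   0.3278 -0.0164] in target axes [-0.0573  0.3279 -0.0168]
```

View pics/side12.png

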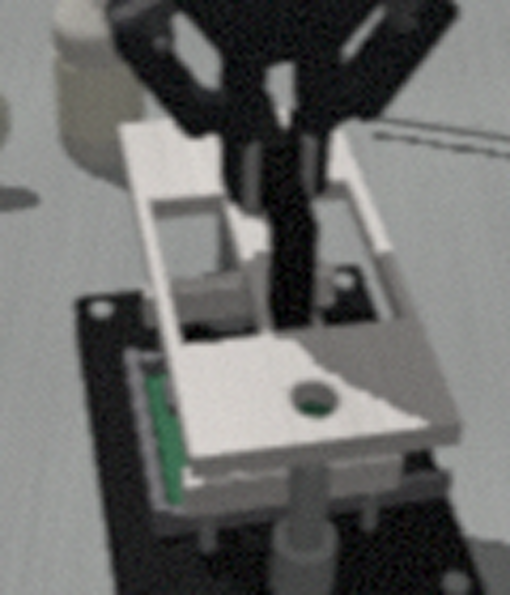

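View pics/top12.png

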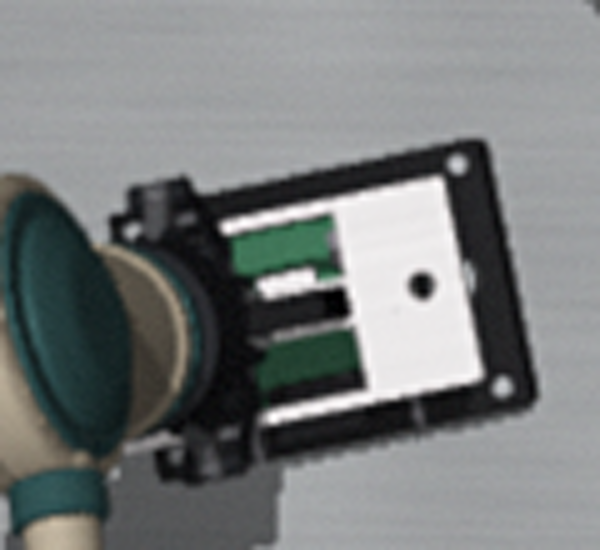

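```bash
python3 - <<'E'
from h import *
t=cv2.imread("pics/top6f.png");s=cv2.imread("pics/side6f.png")
r=lambda a,x,y,w:cv2.resize(a[y:y+w,x:x+w],(390,390),interpolation=cv2.INTER_NEAREST)
cv2.imwrite("pics/z.png",np.hstack([r(t,187,202,26),r(t,130,214,26)]))
cv2.imwrite("pics/z2.png",np.hstack([r(s,266,220,26),r(s,285,280,39)]))
E
```

```text
(no output)
```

View pics/z.png

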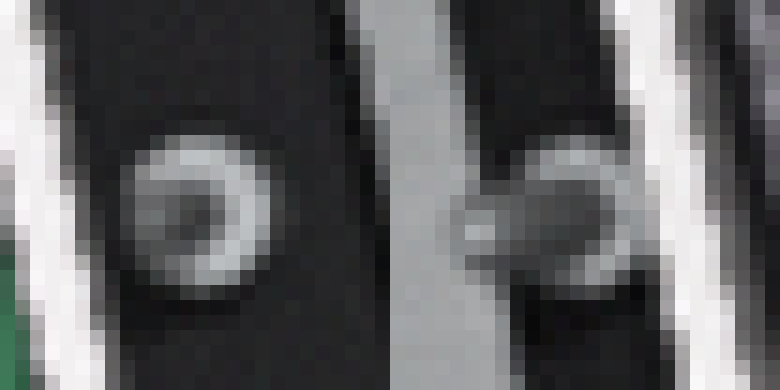

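View pics/z2.png

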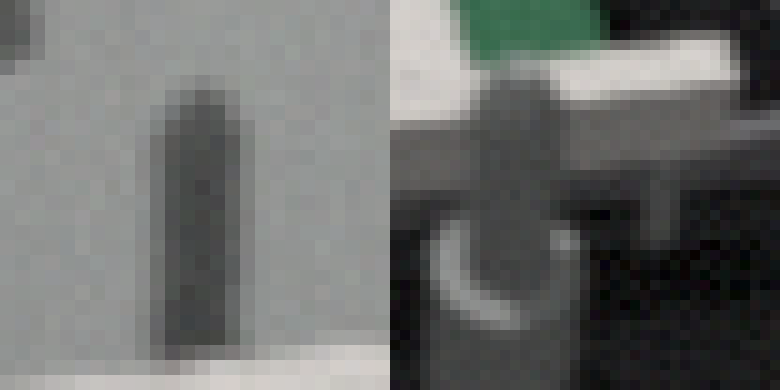

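```bash
cat > m.py <<'E'
from h import *
from scipy.optimize import least_squares
T=cv2.imread("pics/top6f.png")[:,:,::-1];S=cv2.imread("pics/side6f.png")[:,:,::-1]
tp=[(136.4,206.1),(201,192.5),(210,236.9),(145.3,250.6)];L=np.array([[.062,.09],[.062,-.09],[-.062,-.09],[-.062,.09]])
sp=[(261.5,326.8),(248.2,252),(305.6,245.6),(331.8,316.6)]
def fit(n,im,P,use):
    Q=np.array([onz(n,*blob(im,*P[i],r=3),.03)[:2] for i in use])
    def f(p):c,s=np.cos(p[2]),np.sin(p[2]);return (L[use]@np.array([[c,s],[-s,c]])+p[:2]-Q).ravel()
    r=least_squares(f,[.556,.233,.22]);return r.x,np.abs(r.fun).max()
def pin(p,y,z):return np.array([p[0]-np.sin(p[2])*y,p[1]+np.cos(p[2])*y,z])
pt,e1=fit("top",T,tp,[0,1,2,3]);ps,e2=fit("side",S,sp,[0,1,3])
if __name__=="__main__":
    print("top",pt,e1,"side",ps,e2)
    for n,p in(("top",pt),("side",ps)):
        for y in(.078,-.078):print(n,y,[np.round(proj(n,pin(p,y,z)),2) for z in(.06,.11)], pin(p,y,0)[:2])
E
python3 m.py
```

```text
top [0.5561 0.2343 0.2193] 0.00020688680860980746 side [0.5571 0.2311 0.2217] 0.0013753011056427122
top 0.078 [array([141.58, 227.94]), array([135.04, 229.01])] [0.5391 0.3104]
top -0.078 [array([199.33, 215.77]), array([196.01, 216.17])] [0.5731 0.1582]
side 0.078 [array([296.02, 304.53]), array([297.42, 284.97])] [0.5399 0.3071]
side -0.078 [array([278.34, 242.3 ]), array([278.76, 223.77])] [0.5742 0.155 ]
```

```bash
cat > k.py <<'E'
import sys
from m import *
def run(tag,zt,hs,hb):
    T=cv2.imread(f"pics/top{tag}f.png")[:,:,::-1];S=cv2.imread(f"pics/side{tag}f.png")[:,:,::-1]
    b=blob(T,*hs,r=4);X=onz("top",*b,zt)
    e=X-pin(pt,-.078,zt);c,s=np.cos(pt[2]),np.sin(pt[2])
    print("small hole",b,"->",X,"needed px",proj("top",pin(pt,-.078,zt)),"err fixture x,y mm",1e3*np.array([c*e[0]+s*e[1],-s*e[0]+c*e[1]]))
    b=blob(S,*hb,r=7)
    ptip=tri(("top",135.5,229.0),("side",297.1,286.2));print("tip tri",ptip)
    Y=onz("side",*b,zt);P=onz("side",297.1,286.2,.11);P[:2]+=0
    e=Y-P;print("big hole",b,"->",Y,"pin by side",P,"err fixture mm",1e3*np.array([c*e[0]+s*e[1],-s*e[0]+c*e[1]]))
    # plate outline in top view
    g=cv2.cvtColor(T,cv2.COLOR_RGB2GRAY)
    return T,S
if __name__=="__main__":
    run("12",.1411,(194.1,216.7),(298.4,273.4))
E
python3 k.py
python3 - <<'E'
import cv2,numpy as np
t=cv2.imread("pics/top12f.png");s=cv2.imread("pics/side12f.png")
r=lambda a,x,y,w:cv2.resize(a[y:y+w,x:x+w],(390,390),interpolation=cv2.INTER_NEAREST)
cv2.imwrite("pics/z3.png",np.hstack([r(t,181,203,26),r(s,285,260,26)]))
E
```

```text
small hole (np.float64(193.84979572218217), np.float64(216.59360730593608)) -> [0.5727 0.1579 0.1411] needed px (np.float64(193.74954838540546), np.float64(216.44182049341407)) err fixture x,y mm [-0.4093 -0.1645]
tip tri [0.5398 0.3094 0.1096]
big hole (np.float64(299.19363096457096), np.float64(272.89268892074546)) -> [0.5387 0.3094 0.1411] pin by side [0.5405 0.3097 0.11  ] err fixture mm [-1.8402  0.0828]
```

View pics/z3.png

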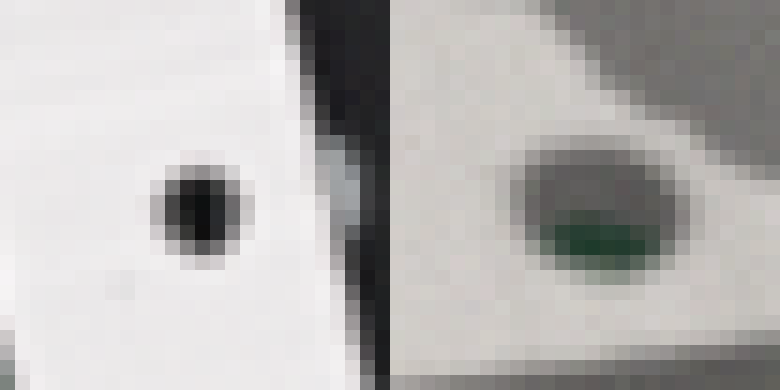

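Request:
arm_command(
  increments=[0, 0, 0, 0.05, 0.8, 0.01, 1, 0, 0, 0, 0, 0.8, 0, 1, 0, 0, 0, 0, 0.5, 0, 1, 0, 0, 0, 0, 0.3, 0, 1, 0, 0, 0, 0, 0, 0, 1],
)

```text
clock: 17.25
position: [0.557, 0.2334, 0.3185]
ee_rot: [-0.702, 0.703, 0.078, -0.077]
contact_force: [-0.7, 0.6, -4.6]
width: 0.0138
```

```bash
python3 - <<'E'
from h import *
go(fx(0,0,.30),FY);print(manip.get_state()['moment'])
for n,a,b,c_,d in(("top",160,270,110,230),("side",180,320,225,345)):
  im=vision.get_image(n);cv2.imwrite(f"pics/{n}13f.png",im[:,:,::-1]);cv2.imwrite(f"pics/{n}13.png",cv2.resize(im[a:b,c_:d,::-1],None,fx=5 if n=="top" else 4.25,fy=5 if n=="top" else 4.25,interpolation=cv2.INTER_CUBIC))
t=cv2.imread("pics/top13f.png");s=cv2.imread("pics/side13f.png")
r=lambda a,x,y,w:cv2.resize(a[y:y+w,x:x+w],(390,390),interpolation=cv2.INTER_NEAREST)
cv2.imwrite("pics/z4.png",np.hstack([r(t,181,203,26),r(s,285,265,39)]))
E
```

```text
clock 17.25 pos [0.557  0.2334 0.3185] tool x [0.976  0.2177 0.0008] z [-0.2177  0.976  -0.0014] F [-0.739   0.6352 -4.6351] w 0.013839890157467444
turn [ 0.0014 -0.      0.0008] shift cm in current axes [-0.078   1.8542 -0.0187] in target axes [-0.0765  1.8542 -0.0212]
[-0.0516 -0.0182  0.0002]
```

View pics/z4.png

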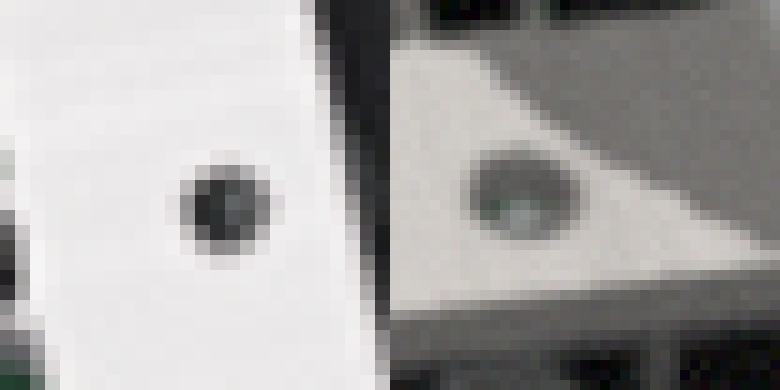

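View pics/side13.png

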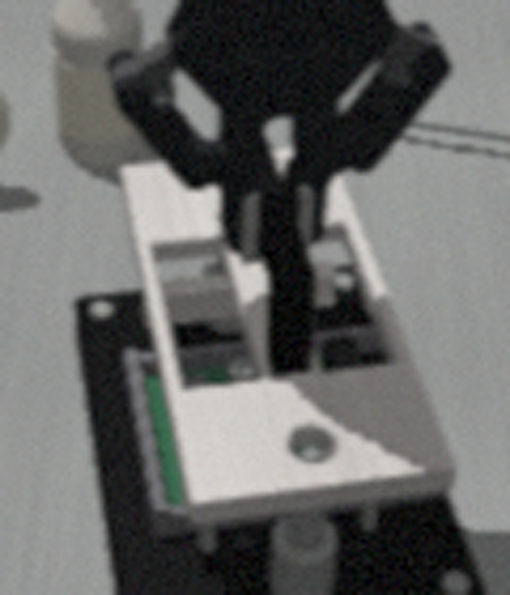

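Request:
arm_command(
  increments=[0, 0, 0, 0, 0.4, 0, 1, 0, 0, 0, 0, 0.4, 0, 1, 0, 0, 0, 0, 0, 0, 1],
)

```text
clock: 17.73
position: [0.557, 0.2333, 0.3104]
ee_rot: [-0.702, 0.703, 0.078, -0.077]
contact_force: [1.1, -0.3, -4.7]
width: 0.0143
```

Request:
arm_command(
  increments=[0, 0, 0, 0, 0.3, 0, 1, 0, 0, 0, 0, 0.3, 0, 1, 0, 0, 0, 0, 0, 0, 1],
)

```text
clock: 18.1
position: [0.557, 0.2333, 0.3045]
ee_rot: [-0.702, 0.703, 0.078, -0.077]
contact_force: [-0.3, 0.0, -3.8]
width: 0.0143
```

```bash
python3 - <<'E'
from h import *
go(fx(0,0,.291),FY);print(manip.get_state()['moment'])
E
```

```text
clock 18.1 pos [0.557  0.2333 0.3045] tool x [0.976  0.2177 0.001 ] z [-0.2177  0.976  -0.0014] F [-0.2634  0.0114 -3.8028] w 0.014294620073824973
turn [ 0.0014 -0.      0.001 ] shift cm in current axes [-0.0787  1.353  -0.0147] in target axes [-0.0774  1.353  -0.0166]
[0.0036 0.0448 0.0161]
```

Request:
arm_command(
  increments=[0, 0, 0, 0, 0.3, 0, 1, 0, 0, 0, 0, 0.3, 0, 1, 0, 0, 0, 0, 0.2, 0, 1, 0, 0, 0, 0, 0, 0, 1],
)

```text
clock: 18.6
position: [0.557, 0.2334, 0.2966]
ee_rot: [-0.702, 0.703, 0.078, -0.077]
contact_force: [-0.5, -0.1, -5.0]
width: 0.0144
```

Request:
arm_command(
  increments=[0, 0, 0, 0, 0.15, 0, 1, 0, 0, 0, 0, 0, 0, 1],
)

```text
clock: 18.85
position: [0.557, 0.2334, 0.2953]
ee_rot: [-0.702, 0.703, 0.078, -0.077]
contact_force: [-0.5, 0.2, -4.4]
width: 0.0141
```

Request:
arm_command(
  increments=[0, 0, 0, 0, 0.1, 0, 1, 0, 0, 0, 0, 0, 0, 1],
)

```text
clock: 19.1
position: [0.557, 0.2334, 0.2943]
ee_rot: [-0.702, 0.703, 0.078, -0.077]
contact_force: [-0.4, 0.4, -4.7]
width: 0.0142
```

Request:
arm_command(
  increments=[0, 0, 0, 0, 0.1, 0, 1, 0, 0, 0, 0, 0, 0, 1],
)

```text
clock: 19.35
position: [0.557, 0.2334, 0.2933]
ee_rot: [-0.702, 0.703, 0.078, -0.077]
contact_force: [-0.0, -0.1, -4.7]
width: 0.0143
```

Request:
arm_command(
  increments=[0, 0, 0, 0, 0.1, 0, 1, 0, 0, 0, 0, 0, 0, 1],
)

```text
clock: 19.6
position: [0.557, 0.2334, 0.2923]
ee_rot: [-0.702, 0.703, 0.078, -0.077]
contact_force: [0.7, -0.3, -5.4]
width: 0.0146
```

Request:
arm_command(
  increments=[0, 0, 0, 0, 0.1, 0, 1, 0, 0, 0, 0, 0, 0, 1],
)

```text
clock: 19.85
position: [0.5571, 0.2334, 0.2913]
ee_rot: [-0.702, 0.703, 0.078, -0.077]
contact_force: [0.3, 0.9, -4.9]
width: 0.0142
```

Request:
arm_command(
  increments=[0, 0, 0, 0, 0.1, 0, 1, 0, 0, 0, 0, 0, 0, 1],
)

```text
clock: 20.1
position: [0.557, 0.2335, 0.291]
ee_rot: [-0.703, 0.703, 0.078, -0.077]
contact_force: [-1.9, 0.4, 0.8]
width: 0.0139
```

Request:
arm_command(
  increments=[0, 0, 0, 0, 0.1, 0, 1, 0, 0, 0, 0, 0, 0, 1],
)

```text
clock: 20.35
position: [0.5569, 0.2334, 0.2908]
ee_rot: [-0.703, 0.703, 0.078, -0.077]
contact_force: [-2.9, -1.3, 6.1]
width: 0.0146
```

Request:
arm_command(
  increments=[0, 0, 0, 0, -0.1, 0, 1, 0, 0, 0, 0, 0, 0, 1],
)

```text
clock: 20.6
position: [0.557, 0.2335, 0.2908]
ee_rot: [-0.703, 0.703, 0.078, -0.077]
contact_force: [-3.0, -0.3, 3.0]
width: 0.0141
```

```bash
python3 - <<'E'
from h import *
go(fx(0,0,.291),FY);print(manip.get_state()['moment'])
for n,a,b,c_,d in(("top",160,270,110,230),("side",180,320,225,345)):
  im=vision.get_image(n);cv2.imwrite(f"pics/{n}14.png",cv2.resize(im[a:b,c_:d,::-1],None,fx=5 if n=="top" else 4.25,fy=5 if n=="top" else 4.25,interpolation=cv2.INTER_CUBIC))
E
```

```text
clock 20.6 pos [0.557  0.2335 0.2908] tool x [0.976  0.2178 0.0018] z [-0.2178  0.976  -0.0011] F [-2.9559 -0.2609  3.0044] w 0.014109234743839716
turn [0.0011 0.     0.0018] shift cm in current axes [-0.0831 -0.021  -0.0287] in target axes [-0.0831 -0.0209 -0.0287]
[ 0.0089  0.3239 -0.0018]
```

View pics/side14.png

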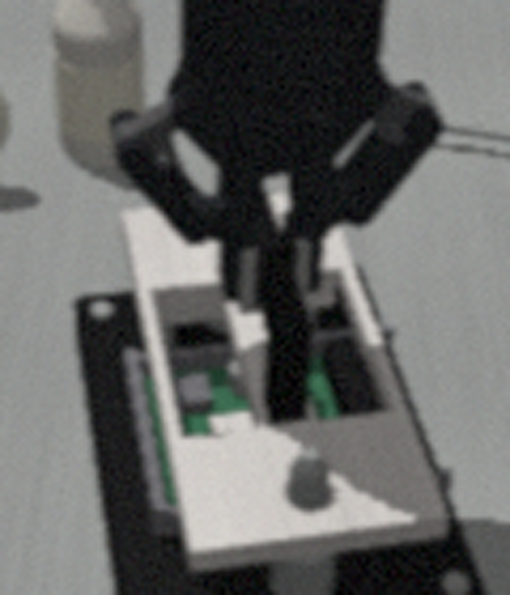

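View pics/top14.png

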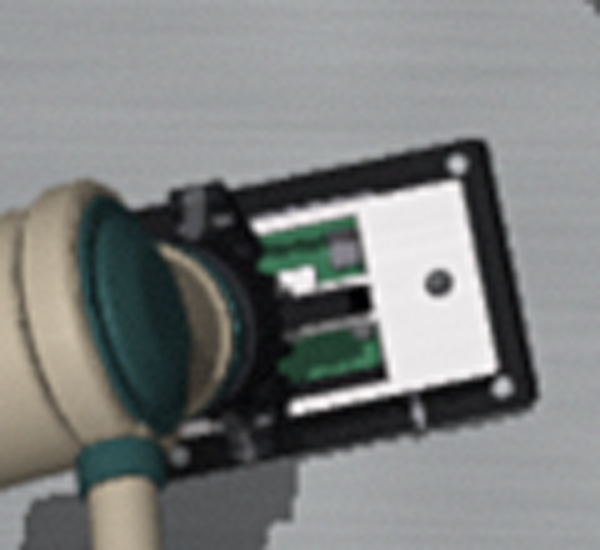

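Request:
arm_command(
  increments=[0, 0, 0, 0, -0.05, 0, 0.85, 0, 0, 0, 0, 0, 0, 0.5, 0, 0, 0, 0, 0, 0, 0, 0, 0, 0, 0, 0, 0, 0, 0, 0, 0, 0, 0, 0, 0],
)

```text
clock: 21.32
position: [0.5572, 0.2334, 0.2909]
ee_rot: [-0.702, 0.703, 0.078, -0.077]
contact_force: [0.3, -0.3, 0.1]
width: 0.0842
```

Request:
arm_command(
  increments=[0, 0, 0, 0, -1, 0, 0, 0, 0, 0, 0, -3, 0, 0, 0, 0, 0, 0, -3, 0, 0, 0, 0, 0, 0, 0, 0, 1, 0, 0, 0, 0, 0, 0, 1, 0, 0, 0, 0, 0, 0, 1, 0, 0, 0, 0, 0, 0, 1, 0, 0, 0, 0, 0, 0, 1],
)

```text
clock: 22.32
position: [0.5569, 0.2334, 0.3603]
ee_rot: [-0.702, 0.703, 0.078, -0.077]
contact_force: [0.8, 0.6, -0.2]
width: -0.0001
```

```bash
python3 - <<'E'
from h import *
go(fx(0,0,.33),FY);print(manip.get_state()['moment'])
for n,a,b,c_,d in(("top",160,270,110,230),("side",180,320,225,345)):
  im=vision.get_image(n);cv2.imwrite(f"pics/{n}15f.png",im[:,:,::-1]);cv2.imwrite(f"pics/{n}15.png",cv2.resize(im[a:b,c_:d,::-1],None,fx=5 if n=="top" else 4.25,fy=5 if n=="top" else 4.25,interpolation=cv2.INTER_CUBIC))
E
```

```text
clock 22.325 pos [0.5569 0.2334 0.3603] tool x [0.976  0.2177 0.0004] z [-0.2177  0.976  -0.0014] F [ 0.8238  0.5791 -0.2282] w -5.585341052843184e-05
turn [ 0.0014 -0.      0.0004] shift cm in current axes [-0.071   3.0287 -0.024 ] in target axes [-0.0698  3.0287 -0.0281]
[-0.0121 -0.0014 -0.0755]
```

View pics/side15.png

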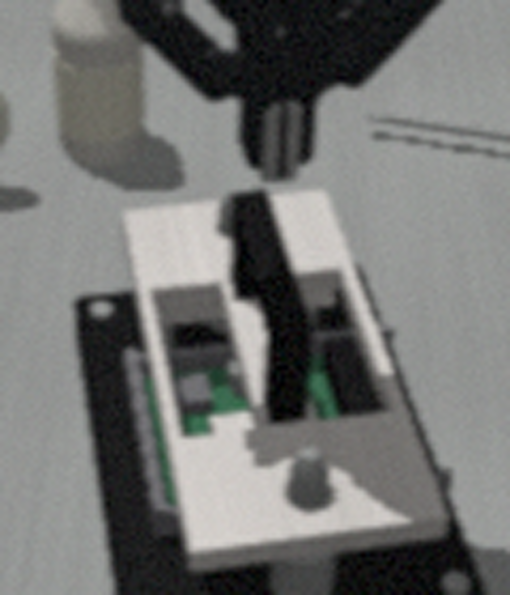

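View pics/top15.png

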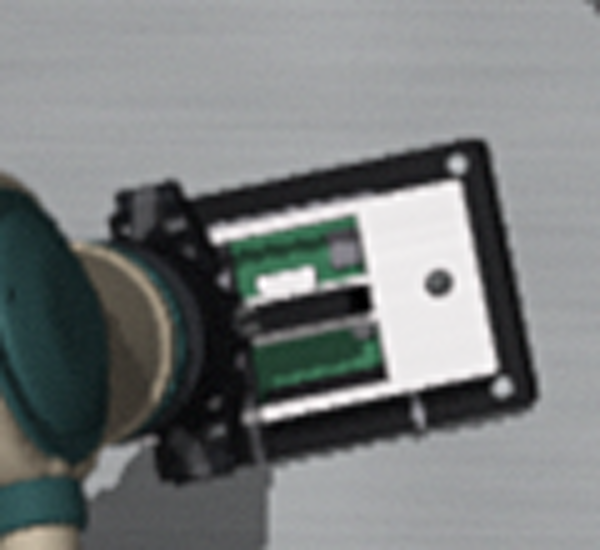

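Request:
arm_command(
  increments=[0, 0, 0, 0.01, 2, 0, 1, 0, 0, 0, 0, 1.5, 0, 1, 0, 0, 0, 0, 0.5, 0, 1, 0, 0, 0, 0, 0.2, 0, 1, 0, 0, 0, 0, 0, 0, 1],
)

```text
clock: 23.05
position: [0.5573, 0.2335, 0.3192]
ee_rot: [-0.702, 0.703, 0.078, -0.077]
contact_force: [-0.4, -0.7, 0.1]
width: 0.0002
```

Request:
arm_command(
  increments=[0, 0, 0, 0, 0.2, 0, 1, 0, 0, 0, 0, 0.2, 0, 1, 0, 0, 0, 0, 0, 0, 1],
)

```text
clock: 23.42
position: [0.5572, 0.2335, 0.315]
ee_rot: [-0.702, 0.703, 0.078, -0.077]
contact_force: [-0.1, 0.9, 1.0]
width: -0.0001
```

Request:
arm_command(
  increments=[0, 0, 0, 0, 0.2, 0, 1, 0, 0, 0, 0, 0.2, 0, 1, 0, 0, 0, 0, 0, 0, 1],
)

```text
clock: 23.8
position: [0.5571, 0.2334, 0.3121]
ee_rot: [-0.703, 0.703, 0.078, -0.077]
contact_force: [-2.9, -0.4, 5.5]
width: 0.0003
```

Request:
arm_command(
  increments=[0, 0, 0, 0, 0.2, 0, 1, 0, 0, 0, 0, 0.2, 0, 1, 0, 0, 0, 0, 0, 0, 1],
)

```text
clock: 24.18
position: [0.5571, 0.2334, 0.3082]
ee_rot: [-0.703, 0.703, 0.078, -0.076]
contact_force: [-1.5, -0.3, 6.2]
width: 0.0
```

Request:
arm_command(
  increments=[0, 0, 0, 0, 0.2, 0, 1, 0, 0, 0, 0, 0.2, 0, 1, 0, 0, 0, 0, 0, 0, 1],
)

```text
clock: 24.55
position: [0.5571, 0.2334, 0.3041]
ee_rot: [-0.703, 0.703, 0.078, -0.076]
contact_force: [-1.7, -0.8, 5.4]
width: -0.0001
```

```bash
python3 - <<'E'
from h import *
go(fx(0,0,.298),FY);print(manip.get_state()['moment'])
im=vision.get_image("side");cv2.imwrite("pics/s16.png",cv2.resize(im[180:320,225:345,::-1],None,fx=4.25,fy=4.25,interpolation=cv2.INTER_CUBIC))
E
```

```text
clock 24.55 pos [0.5571 0.2334 0.3041] tool x [0.976  0.2178 0.0026] z [-0.2178  0.976  -0.0013] F [-1.701  -0.7669  5.4334] w -8.236020883246573e-05
turn [0.0013 0.     0.0026] shift cm in current axes [-0.0894  0.614  -0.0222] in target axes [-0.0878  0.6142 -0.023 ]
[-0.0444  0.3427  0.0031]
```

View pics/s16.png

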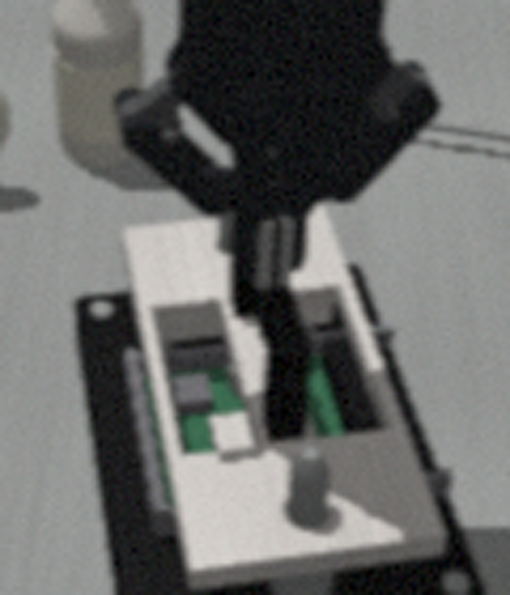

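Sinking smoothly and level at about 6 N. Continue to the collars.

Request:
arm_command(
  increments=[0, 0, 0, 0, 0.2, 0, 1, 0, 0, 0, 0, 0.2, 0, 1, 0, 0, 0, 0, 0, 0, 1],
)

```text
clock: 24.98
position: [0.5571, 0.2334, 0.3001]
ee_rot: [-0.703, 0.703, 0.078, -0.077]
contact_force: [-1.3, -0.2, 5.5]
width: 0.0001
```

Request:
arm_command(
  increments=[0, 0, 0, 0, 0.15, 0, 1, 0, 0, 0, 0, 0, 0, 1],
)

```text
clock: 25.22
position: [0.5571, 0.2334, 0.2987]
ee_rot: [-0.703, 0.703, 0.078, -0.077]
contact_force: [-1.1, 0.1, 6.9]
width: -0.0
```

Request:
arm_command(
  increments=[0, 0, 0, 0, 0.15, 0, 1, 0, 0, 0, 0, 0, 0, 1],
)

```text
clock: 25.48
position: [0.557, 0.2334, 0.2984]
ee_rot: [-0.703, 0.703, 0.079, -0.076]
contact_force: [-2.6, -1.8, 12.4]
width: 0.0001
```

Request:
arm_command(
  increments=[0, 0, 0, 0, 0.1, 0, 1, 0, 0, 0, 0, 0, 0, 1],
)

```text
clock: 25.72
position: [0.5569, 0.2334, 0.2984]
ee_rot: [-0.703, 0.703, 0.079, -0.076]
contact_force: [-5.3, -2.0, 16.2]
width: 0.0001
```

Request:
arm_command(
  increments=[0, 0, 0, 0, 0.15, 0, 1, 0, 0, 0, 0, 0.1, 0, 1, 0, 0, 0, 0, 0, 0, 1],
)

```text
clock: 26.1
position: [0.5568, 0.2334, 0.2983]
ee_rot: [-0.703, 0.703, 0.08, -0.076]
contact_force: [-8.0, -2.9, 28.3]
width: 0.0002
```

Request:
arm_command(
  increments=[0, 0, 0, 0, -0.6, 0, 1, 0, 0, 0, 0, -1.5, 0, 1, 0, 0, 0, 0, -4, 0, 1, 0, 0, 0, 0, -5, 0, 1, 0, 0, 0, 0, 0, -5, 1, 0, 0, 0, 0, 0, -5, 1, 0, 0, 0, 0, 0, -5, 1, 0, 0, 0, 0, 0, -5, 1],
)

```text
clock: 27.1
position: [0.6009, 0.0368, 0.4037]
ee_rot: [-0.702, 0.703, 0.078, -0.077]
contact_force: [0.4, 0.5, 0.1]
width: -0.0002
```

Request:
arm_command(
  increments=[0, 0, 0, 0, 0, -5, 1, 0, 0, 0, 0, 0, -5, 1, 0, 0, 0, 0, 0, 0, 1, 0, 0, 0, 0, 0, 0, 1],
)

```text
clock: 27.6
position: [0.6223, -0.0592, 0.4035]
ee_rot: [0.703, -0.703, -0.077, 0.077]
contact_force: [0.6, 0.6, -0.4]
width: -0.0002
```

```bash
python3 - <<'E'
from h import *
go(fx(0,0,.298),FY)
for n,a,b,c_,d in(("top",160,270,110,230),("side",180,320,225,345)):
  im=vision.get_image(n);cv2.imwrite(f"pics/{n}17f.png",im[:,:,::-1]);cv2.imwrite(f"pics/{n}17.png",cv2.resize(im[a:b,c_:d,::-1],None,fx=5 if n=="top" else 4.25,fy=5 if n=="top" else 4.25,interpolation=cv2.INTER_CUBIC))
E
```

```text
clock 27.6 pos [ 0.6223 -0.0592  0.4035] tool x [0.9761 0.2171 0.0007] z [-0.2171  0.9761 -0.    ] F [ 0.6212  0.5719 -0.3508] w -0.00020962760763834181
turn [ 0.     -0.0006  0.0007] shift cm in current axes [-0.1021 10.5462 29.9556] in target axes [-0.0757 10.5469 29.9554]
```

View pics/side17.png

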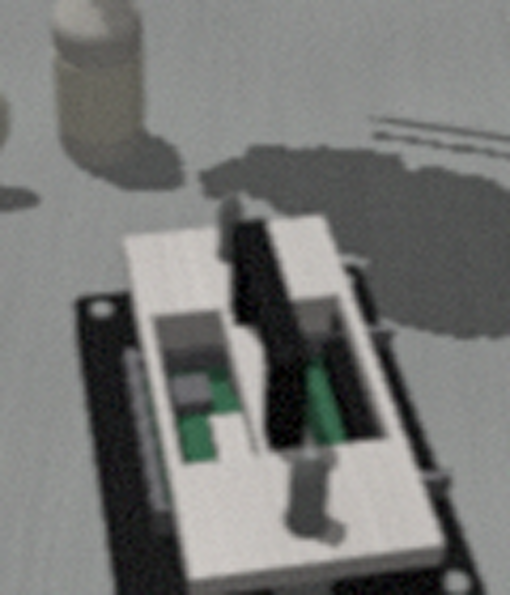

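View pics/top17.png

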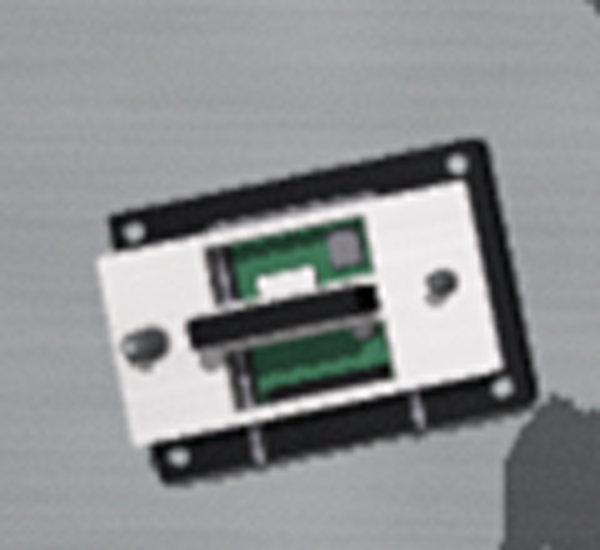

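View pics/top17f.png

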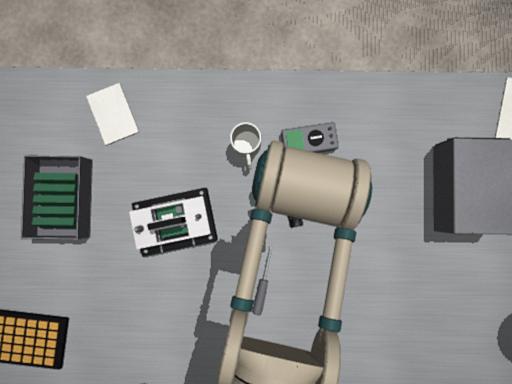

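```bash
python3 - <<'E'
from h import *
t=lambda x,y:("top",(x+.5)/5-.5+110,(y+.5)/5-.5+160)
s=lambda x,y:("side",(x+.5)/4.25-.5+225,(y+.5)/4.25-.5+180)
for a,b in[((97,258),(190,577)),((137,447),(440,545)),((467,180),(125,238)),((500,375),(326,215))]:
    print(tri(t(*a),s(*b)))
E
```

```text
[0.5835 0.3403 0.0727]
[0.4861 0.3178 0.0695]
[0.6257 0.1478 0.0696]
[0.5257 0.1284 0.0723]
```

```bash
python3 -c "
from rig import ticket;print(ticket.sign_off())"
```

```text
the job is handed in; nothing more can be done
None
```

I closed the fixture in the order asked and handed the job in at about 28 s of the 72 s allowed. Hand-in gave no verdict.

- **Board:** I pushed it home until it stopped against the back stop with about 8 N on the fingers. Both camera views show no gap behind it.
- **Cover on the lift frame:** I gripped the cover by its handle and lowered it over both pins with no noticeable side force. It touched the lift frame with its underside at about 77 mm. I pushed up to 6 N there, backed off and let go.
- **Press:** I pressed straight down on the middle of the handle bar with closed fingers. The lift gave way at about 6 N. The cover came to a hard stop within 0.5 mm of the expected collar height, and I pressed on to 28 N.

**Last checks:**
- The plate's four top corners measured 69.5–72.7 mm high against the 72 mm expected. The roughly 3 mm spread has no consistent tilt and is within picture accuracy.
- Both pins stand through their holes, large hole on the thick pin.
- The arm is clear, with about zero force on the wrist.
- I never moved near the bottle, mug, screwdriver or meter. In the last picture the arm partly hides the bottle.

**One disagreement:** the side camera put the fixture about 3 mm off from the top camera, mostly in y. I lined up the holes and pins by comparing them within each camera's own view.

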